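# Close and lock the root slicer

## Robot

A 6-joint arm with a two-finger parallel gripper is mounted at the origin on a cart in front of the work surface, level with it; the furniture and walls round the work are solid. World frame = base frame: x ahead of the robot, y to its left, z up, the work surface at z = 0. Lengths are in m, angles in rad, forces in N, time in s.
With the tool pointing down it reaches from about 0.25 to 0.775 m from the base axis. Payload 4 kg.
Tool frame: the origin (TCP) lies midway between the tips of the shut fingers; the grasp point (between the pads) lies 19 mm behind it (robot.pinch_z is the distance from the TCP to the grasp point, in m); x points along the fingers, y is the direction in which the jaws open and shut, and the axes are right-handed (so a half turn about x gives the same grasp; the last joint's range is limited). The gripper opens to 94 mm and grips with 3 to 60 N. Pads are 16 mm wide; open, the fingers measure 119 mm over their backs; the gripper's body (75 mm by 177 mm) begins 78 mm behind the grasp point.
Start: joints at [-1.263, 0.087, 1.371, -0, 1.684, -0.103], TCP at [0.22, -0.504, 0.206] pointing down, gripper open.
Joint ranges: [-3.1, 3.1], [-0.76, 2.03], [0.27, 2.55], [-1.08, 4.22], [0.17, 2.65], [-2.57, 2.57]. Speed limits (rad/s): [2.79, 2.79, 3.14, 3.14, 3.14, 3.14].

## Interface

Orientations are given as [roll, pitch, yaw] about the fixed x, y, z axes, in that order (R = Rz(yaw) Ry(pitch) Rx(roll)).
In Python, from bench import robot, imaging gives the robot as it stands. The module is installed in compiled form; this text tells all that it offers.
- The arm moves only by the tool drive_tool, never from a script. Its argument "commands" is a list that holds one entry, the list of rows, each a list of 4 numbers: the shift along the tool's x, y, z as a fraction of full scale, then the turn about the tool's x as a fraction of full scale. A call has 1 to 20 rows; each row shifts and turns the commanded pose from where the row before left it, along the tool's axes as they then stand; what a row does not reach is not made up. Full scale, the value 1, is 0.25 m for a shift and 360 degrees for a turn. A row lasts 1/10 s, in which the tool goes at most 50 mm and 8.59 degrees, less where a joint would pass 70% of its speed; a pose out of reach is approached as far as the arm can. A call with a number of a shift or a turn outside -1 to 1 is refused whole. A call with a gripper value outside its range is refused whole. "grip" is the opening, from 0 (shut) to 1 (fully open), set as the call begins (left out, the last holds). The fingers move at their own pace and stop on an object; the grip force is fixed at half the most. Time passes only in rows, so rows that do not move let the fingers close. It gives the time, the measured TCP pose, the force and the opening at its end, in the units of the state.
- robot.get_obs(): the state, without advancing time (a new reading comes with each control period).
- imaging.snapshot(name): name is "scene" or "top" or "wrist"; returns a dict with "pixels" (420x560x3 uint8, red, green, blue), "z_map" (420x560 float32, m along the optical axis (not along the pixel's ray), 0 where there is no reading), "mtx" (3x3 intrinsics, pixels), "extrinsics" (4x4, takes a point from world to camera coordinates). Camera axes: x right, y up, looking along -z (the intrinsics and any distortion apply to the point x, -y, -z); pixel columns grow to the right and rows downward; lengths in m; the calibration is good to about 2 mm. A picture is of the moment at which its call begins.
- robot.close_job(): hands the job in, once; it reports no verdict.
The state is a dict: "time": time; "joint_positions": joint angles; "qvel": joint speeds; "joint_torque": joint torques, N m; "tool_pos": TCP position; "ee_rot": TCP orientation; "wrist_force": force on the tool from outside, world axes, zero at the start; "wrist_torque": the same for the moment, N m; "width": finger opening in m.
Only numpy, scipy, OpenCV 4.12 (cv2) and the standard library are available. Lean on these libraries where they do the work, as an engineer would, in place of code of your own. Each camera call takes 0.05 s, during which the arm holds its last target.

## Task

Close the root slicer down: hang the loose metal guard on the two hooks of its sloping face so that both eyes are caught under the hook lips and it is fully down. Then take the lock pin from the block, put it through the slot of the guard and feel lightly along for the hole in the cutter disc hidden behind it, without forcing the pin, until its collar sits flat on the guard. Leave the blade key, the jar and the mortar where they are.

Things in the scene. Friction and masses are not known exactly. Their poses are not given: they have to be found in the camera images.
- hook_left (a point): Left hook on the sloping steel face of the white slicer (240 mm wide, face 235 mm long): foot of the hook's upslope side, on the face surface. Axes: x up the slope, y across to the slicer's left (+y of the room at yaw 0), z square out of the face, 30 degrees from vertical towards the robot. Stem 6 along x, 10 along y; its lip points up the slope, reaching 10 mm past this point; under the lip 8 mm are free, top of the lip 13 mm.
- hook_right (a point): Right hook, same shape and axes, 160 mm from the left one. The slicer stands up to 210 mm above the wooden board. To hang the guard: hold it parallel to the face, 15 mm upslope of its place, lower it over both hooks onto the face, slide it down the slope until both eyes meet the stems. Then each eye point lies on its hook point.
- face_slot (a point): Middle of the slot in the slicer's face, on its surface; 54 mm along y, 16 along x; axes as the hooks'. Behind it, 32 mm below the face surface, is the flat of the stiff cutter disc (8 mm thick, about 9 N at the hole to turn it), with one 13 mm hole on the slot's centre line within 1.5 mm, anywhere within 16 mm along y of the middle: to be felt.
- guard_grip (a point): Middle of the black bridge handle of the loose guard (aluminium plate 180 x 205 x 4 mm, about 0.4 kg, lying handle up on the wooden board, which stands 70 mm above the table). Bar 16 mm wide along x, 16 high, 116 long along y (88 clear between its feet), its middle 40 mm above the plate's underside. Axes: x to the end with the two eyes, y along the bar, z out of the plate.
- eye_left (a point): Left eye of the guard: middle of the far (+x) edge of a rectangular hole 26 mm along x and 18 mm along y, on the plate's underside; axes as guard_grip's. It lies 71 mm in x, 80 mm in y and -40 mm in z from guard_grip.
- eye_right (a point): Right eye of the guard, the same, 160 mm from the left one.
- guard_slot (a point): Middle of the guard's slot, on the plate's upper face; 56 mm along y, 18 mm along x. With the guard hung it lies over the slot in the slicer's face, 4 mm above it. Axes as guard_grip's; it lies 72 mm in -x of the handle.
- pin_knob (a point): Middle of the lock pin's round black knob, 22 mm across and 40 mm high; z along the pin, away from its tip. The pin (0.12 kg) stands in one of the two holes of a grey block (62 x 140 x 56 mm, holes 75 mm apart). The blade key in the other hole has a steel cross-bar in place of a knob.
- pin_tip (a point): Tip of the lock pin's steel shank: shank 10 mm across, tapering over the last 4.5 mm to 3 mm; 80 mm from the knob's middle, 54 mm from the collar.
- pin_collar (a point): Underside of the lock pin's collar (34 mm across, 6 mm thick), on the pin's axis, 26 mm from the knob's middle. With the tip resting on the disc it stands 18 mm above the guard; fully home it lies on the guard. Axes as pin_knob's.
- blade_key: Steel T-handled key standing in the other hole of the grey block; origin on the axis at the block's top; cross-bar 64 mm long, 36 mm above. A bystander, not to be moved.
- herb_jar: Jar of herbs with a flat black lid, 79 mm across, 154 mm high, origin under its middle. A bystander.
- mortar: Light stone mortar, 93 mm across, 84 mm high, origin under its middle. A bystander.

How it is judged:
By the outcome, as a careful person would: the job done as asked, in the order asked, and still so for the second after the job is handed in, with the robot touching nothing.
It also fails if it takes over 64 s, if anything falls off the work surface, if the arm or the gripper's body presses on something with over 40 N, if the wrist force passes 120 N, or if a joint passes its speed limit or range.

## Working session

There is one attempt and no reset: what is moved stays moved. The work goes in short steps, Python scripts to look and compute and a tool call to move; the robot and the scene stay as the last step left them, time stands still between calls to the robot, and variables do not carry over. Pictures are saved under pics/ and viewed, and the job is handed in when it is done.

Besides the shell and the picture viewer there is one more tool, called after "Request:" by a JSON object that holds its "api" and its "payload". drive_tool: Moves the arm, as the interface text tells. Shift numbers are shares of 0.25 m and turn numbers shares of 360 degrees, none past 1 either way. Its arguments: {"type":"object","properties":{"commands":{"type":"array","items":{"type":"array","items":{"type":"array","items":{"type":"number","minimum":-1,"maximum":1}}}},"grip":{"type":"number"}},"required":["commands"]}

```bash
mkdir -p pics; ls; python3 - <<'E'
from bench import robot, imaging
import cv2,numpy as np
print(robot.get_obs(), robot.pinch_z)
for n in("scene","top","wrist"):
    s=imaging.snapshot(n)
    cv2.imwrite(f"pics/{n}0.png",s["pixels"][:,:,::-1]); np.savez(f"{n}0.npz",**s)
    print(n,s["mtx"],s["extrinsics"],[k for k in s])
E
```

```text
pics
{'time': 0.0, 'joint_positions': array([-1.26308754e+00,  8.79502245e-02,  1.37221827e+00,  7.02539676e-06,
        1.68358024e+00, -1.03089850e-01]), 'qvel': array([-0.00136324, -0.00099432, -0.00019582,  0.00051862, -0.00115224,
        0.00059807]), 'joint_torque': array([ 4.54821002e-04, -3.40183353e+01, -3.02424037e+01,  7.16809463e-02,
        3.29589285e-02, -1.58921021e-04]), 'tool_pos': array([ 0.21947911, -0.50373027,  0.20432503]), 'ee_rot': array([-1.67712466,  1.56864024,  1.87526741]), 'wrist_force': array([-0.8024719 , -0.15871021, -0.30057206]), 'wrist_torque': array([ 0.00304596, -0.00571405,  0.03539348]), 'width': 0.09392613107027863} 0.0188
scene [[480.62887241   0.         283.54843693]
 [  0.         480.62887241 198.05748441]
 [  0.           0.           1.        ]] [[ 9.00591315e-01 -4.34666160e-01  7.82883798e-04 -4.71590983e-01]
 [ 2.86969563e-01  5.95927387e-01  7.50012679e-01 -2.81151858e-01]
 [-3.26471673e-01 -6.75230241e-01  6.61422987e-01 -1.65207016e+00]
 [ 0.00000000e+00  0.00000000e+00  0.00000000e+00  1.00000000e+00]] ['pixels', 'z_map', 'mtx', 'extrinsics']
top [[433.05557809   0.         285.54384767]
 [  0.         433.05557809 199.50912315]
 [  0.           0.           1.        ]] [[ 0.01665235 -0.99984638 -0.0054695   0.01404298]
 [ 0.99415666  0.01597358  0.10675852 -0.53692951]
 [-0.10665475 -0.00721532  0.99426993 -1.53582758]
 [ 0.          0.          0.          1.        ]] ['pixels', 'z_map', 'mtx', 'extrinsics']
wrist [[326.00725761   0.         278.6120174 ]
 [  0.         326.00725761 214.8013732 ]
 [  0.           0.           1.        ]] [[ 0.39972597 -0.91663237 -0.00206302 -0.54839992]
 [ 0.88255995  0.38547363 -0.26925456  0.02826103]
 [ 0.24760268  0.1058073   0.96306683 -0.39145051]
 [ 0.          0.          0.          1.        ]] ['pixels', 'z_map', 'mtx', 'extrinsics']
```

View pics/scene0.png

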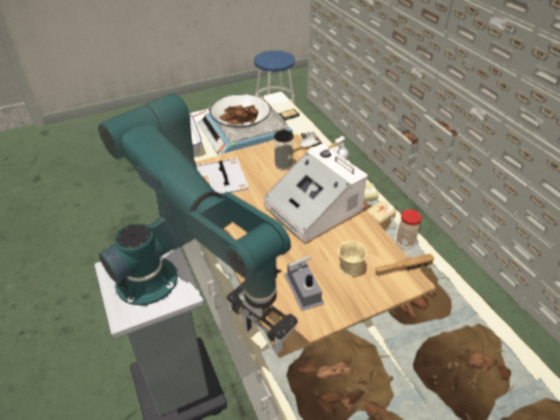

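View pics/top0.png

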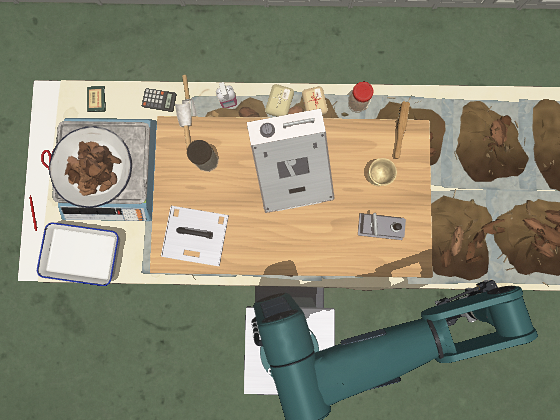

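View pics/wrist0.png

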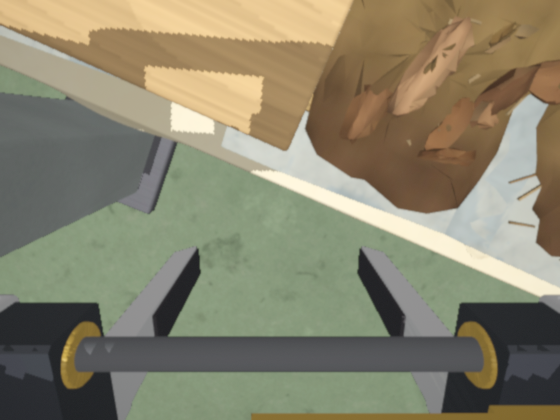

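The scene camera shows the slicer in the middle (about 320,190), the pin block (305,285) and the guard behind the arm (222,175). In the top view the guard is at (195,235) with its eye end up, the slicer face at (292,170) and the block at (382,226). Next I enlarge these for measurement.

```bash
python3 - <<'E'
import cv2,numpy as np
t=np.load("top0.npz")["pixels"][:,:,::-1]
cv2.imwrite("pics/t_a.png",cv2.resize(t[100:280,150:350],(800,720)[:2],interpolation=cv2.INTER_CUBIC)[:600])
cv2.imwrite("pics/t_a.png",cv2.resize(t[100:250,240:440],(800,600),interpolation=cv2.INTER_CUBIC))
cv2.imwrite("pics/t_b.png",cv2.resize(t[190:280,145:265],(800,600),interpolation=cv2.INTER_CUBIC))
s=np.load("scene0.npz")["pixels"][:,:,::-1]
cv2.imwrite("pics/s_a.png",cv2.resize(s[130:310,190:430],(800,600),interpolation=cv2.INTER_CUBIC))
E
```

```text
(no output)
```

View pics/t_a.png

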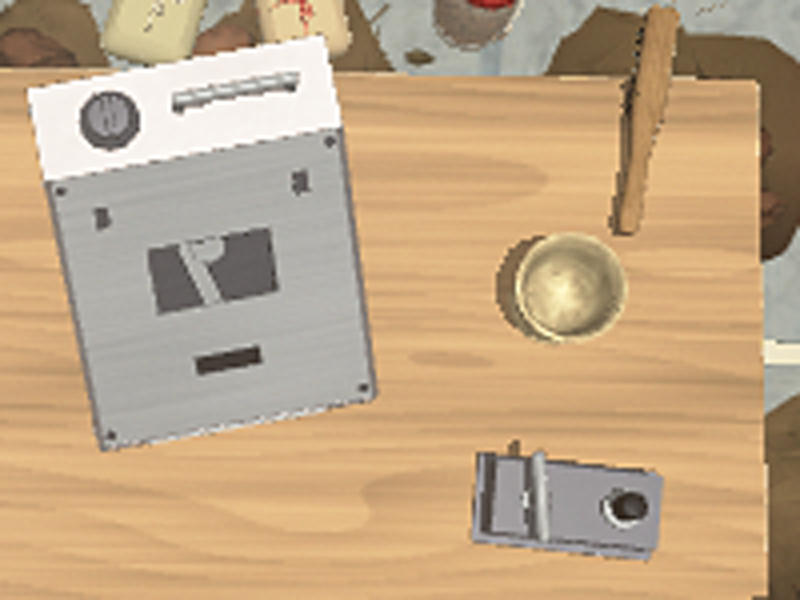

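View pics/t_b.png

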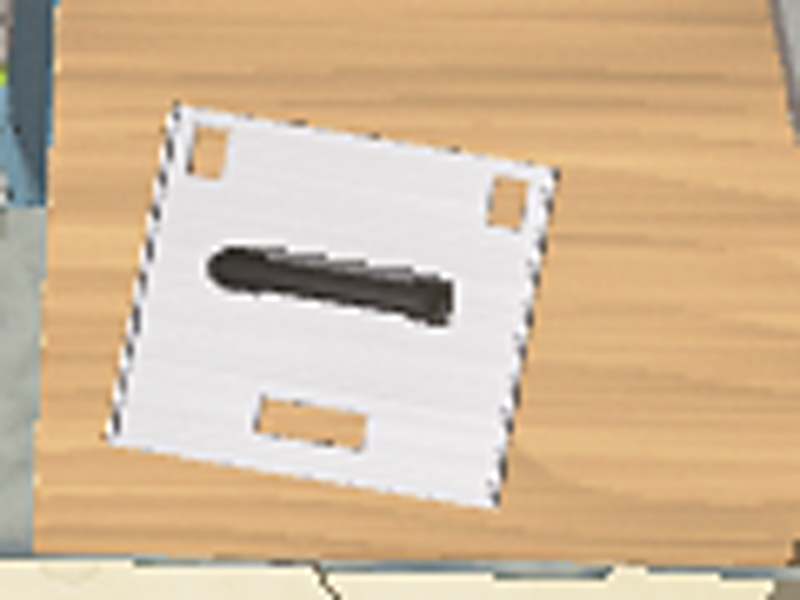

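View pics/s_a.png

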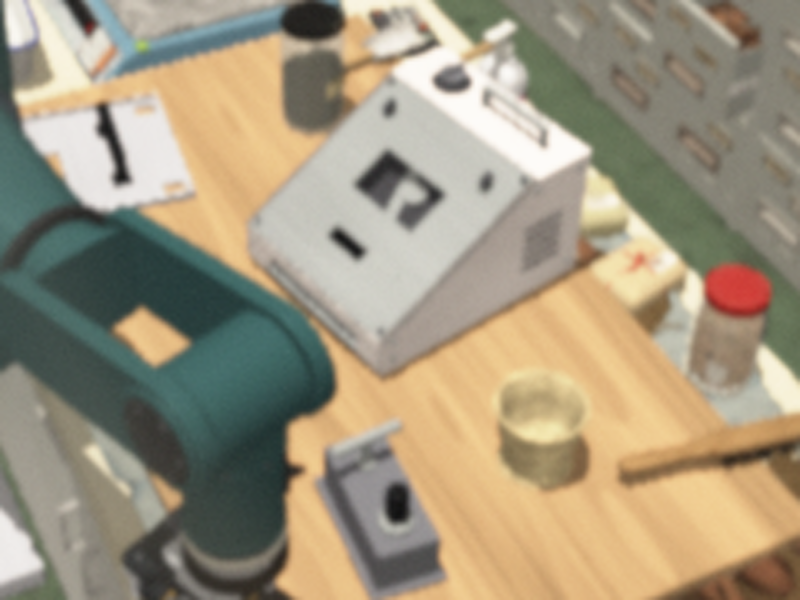

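```bash
cat > h.py <<'E'
import numpy as np,cv2
def cloud(s):
    z=s["z_map"].astype(float);K=s["mtx"];E=s["extrinsics"]
    v,u=np.mgrid[:z.shape[0],:z.shape[1]]
    c=np.stack([(u-K[0,2])/K[0,0]*z,-(v-K[1,2])/K[1,1]*z,-z],-1)
    R=E[:3,:3];t=E[:3,3]
    P=(c-t)@R
    P[z==0]=np.nan
    return P
def ray(s,u,v):
    K=s["mtx"];E=s["extrinsics"];R=E[:3,:3];t=E[:3,3]
    d=R.T@np.array([(u-K[0,2])/K[0,0],-(v-K[1,2])/K[1,1],-1.]);o=-R.T@t
    return o,d/np.linalg.norm(d)
def onplane(s,u,v,n,c):
    o,d=ray(s,u,v);return o+d*((c-n@o)/(n@d))
def proj(s,P):
    E=s["extrinsics"];K=s["mtx"];c=E[:3,:3]@np.asarray(P)+E[:3,3]
    return K[0,2]+K[0,0]*c[0]/-c[2],K[1,2]+K[1,1]*-c[1]/-c[2]
def fit(P):
    P=P[~np.isnan(P[:,0])];m=np.median(P,0)
    for i in range(4):
        c=P.mean(0);n=np.linalg.svd(P-c,full_matrices=False)[2][2]
        r=(P-c)@n;P=P[abs(r)<max(2.5*np.median(abs(r)),.002)]
    n*=np.sign(n[2]);return n,n@c,np.median(abs(r)),c
E
python3 - <<'E'
from h import *
t=dict(np.load("top0.npz"));s=dict(np.load("scene0.npz"))
P=cloud(t);Q=cloud(s)
print("board",fit(P[250:265,250:350].reshape(-1,3)),fit(P[180:200,350:360].reshape(-1,3)))
print("face",fit(P[186:205,262:325].reshape(-1,3)))
print("face scene",fit(Q[195:215,280:305].reshape(-1,3)))
print("guard",fit(P[215:225,180:215].reshape(-1,3)), fit(P[240:250,175:180].reshape(-1,3)))
for r in range(210,240,2): print(r,np.round(P[r,356:410:3,2]*1000).astype(int))
E
```

```text
board (array([-0.00986682, -0.00119652,  0.99995061]), np.float64(0.0674451414627021), np.float64(0.0018591406404512916), array([ 0.33257999, -0.02773735,  0.07069695])) (array([0.02316325, 0.02953409, 0.99929535]), np.float64(0.07745480858907688), np.float64(0.0018372324048781144), array([ 0.57138308, -0.21973652,  0.0707593 ]))
face (array([-0.50964033, -0.10540859,  0.85390618]), np.float64(-0.14617879510284307), np.float64(0.001676055278194242), array([0.53974621, 0.00315078, 0.15133953]))
face scene (array([-0.49452441, -0.08527951,  0.86496995]), np.float64(-0.1378437876735839), np.float64(0.0019500069937496126), array([ 0.54559652, -0.02156209,  0.15044246]))
guard (array([-0.04267061,  0.006653  ,  0.99906704]), np.float64(0.05790014323046343), np.float64(0.0014481050868728296), array([0.4566414 , 0.33374474, 0.0752351 ])) (array([-0.0813351 ,  0.22820077,  0.97021081]), np.float64(0.13509808344262078), np.float64(0.0015474802361102155), array([0.36755671, 0.39675405, 0.07673978]))
210 [70 69 74 74 76 67 67 78 71 78 80 67 72 63 71 73 70 73]
212 [70 76 78 72 75 70 73 69 68 73 
[... 1002 characters left out ...]
  125                  159                  174
                  125                  126 -9223372036854775808]
226 [ 73  76 108 129 128 127 170 131 126 122 129 123 134 169 171 171 135  69]
228 [ 73  82 113 127 125 131 163 167 123 121 125 123 135 164 170 129 127  73]
230 [ 70  82 120 128 124 126 168 165 126 128 126 120 133 134 133 131 127  71]
232 [ 72  72 120 127 129 126 165 162 127 126 130 124 126 126 131 122 122  64]
234 [ 71  76  79  80  78  87 168 168 125 124 122 129 131 129 124 133 131  71]
236 [ 66  73  69  74  68  76  75  74  75  74  77  78 103 123 127 126  74  70]
238 [67 69 75 73 67 73 72 69 71 73 77 76 72 79 80 79 75 71]<stdin>:8: RuntimeWarning: invalid value encountered in cast
```

```bash
cat >> h.py <<'E'
from scipy.spatial.transform import Rotation as Rn
def pose(o):
    return o["tool_pos"],Rn.from_euler("xyz",o["ee_rot"]).as_matrix()
def plan(target,o,jaw=None):
    """world target -> fractions along tool axes now; jaw = wanted heading (deg) of tool y axis mod 180"""
    p,R=pose(o);d=R.T@(np.asarray(target)-p)
    print("frac",np.round(d/.25,4),"mm",np.round(d*1000,1))
    if jaw is not None:
        a=np.degrees(np.arctan2(R[1,1],R[0,1]));e=(a-jaw+90)%180-90
        print("turn deg",round(e,2),"frac",round(e/360,4))
def st():
    from bench import robot
    o=robot.get_obs();p,R=pose(o)
    print("t",round(o["time"],2),"p",np.round(p*1000,1),"w",round(o["width"]*1000,1),"F",np.round(o["wrist_force"],1),"T",np.round(o["wrist_torque"],2),"q",np.round(o["joint_positions"],3))
    print("x",np.round(R[:,0],3),"y",np.round(R[:,1],3),"z",np.round(R[:,2],3));return o
E
python3 - <<'E'
from h import *
o=st();p,R=pose(o)
s=dict(np.load("wrist0.npz"));E=s["extrinsics"]
c=-E[:3,:3].T@E[:3,3]
print("cam in tool",R.T@(c-p),"look",R.T@(-E[2,:3]),"right",R.T@E[0,:3])
t=dict(np.load("top0.npz"))
for a,(u,v) in dict(hookL=(265,154.5),hookR=(315,145.5),slot=(297,190)).items():
    n=np.array([-.5*np.cos(.19),-.5*np.sin(.19),.866]);print(a,onplane(t,u,v,n,-.1425))
n=np.array([0,0,1.])
for a,(u,v,z) in dict(bar=(145+332*.15,190+288*.15,.118),eL=(145+.15*208,190+.15*152,.074),knob=(240+630/4,100+507/4,.172),jar=(202,155,.224)).items(): print(a,onplane(t,u,v,n,z))
E
```

```text
t 0.15 p [ 219.5 -503.9  204.6] w 94.0 F [ 0.3  1.1 -1. ] T [ 0.03  0.03 -0.09] q [-1.263  0.088  1.372 -0.     1.684 -0.103]
x [-0.001  0.002 -1.   ] y [ 0.399 -0.917 -0.002] z [-0.917 -0.399 -0.   ]
cam in tool [-0.17888648 -0.00072985 -0.07842703] look [ 9.63028682e-01 -2.26088263e-04  2.69398787e-01] right [ 3.64813755e-04  9.99999825e-01 -4.64879176e-04]
hookL [0.66023352 0.08972346 0.21957112]
hookR [ 0.69198103 -0.07021284  0.22013163]
slot [ 0.55628009 -0.01578493  0.14912718]
bar [0.40756678 0.3270757  0.118     ]
eL [0.47883099 0.40451522 0.074     ]
knob [ 0.43798578 -0.34393192  0.172     ]
jar [0.65454409 0.29095645 0.224     ]
```

Request:
{"api": "drive_tool", "payload": {"commands": [[[-0.15, -0.02, -0.04, 0], [-0.15, -0.04, -0.1, 0], [-0.05, -0.0855, -0.162, 0], [-0.05, -0.0855, -0.162, 0], [-0.05, -0.0855, -0.162, 0], [-0.05, -0.0855, -0.162, 0], [-0.05, -0.0855, -0.162, 0], [-0.05, -0.0855, -0.162, 0], [-0.05, -0.0855, -0.162, 0], [-0.05, -0.0855, -0.162, 0], [-0.05, -0.0855, -0.162, 0], [-0.05, -0.0855, -0.162, 0], [0, -0.0855, -0.162, 0], [0, -0.0855, -0.162, 0], [0, -0.0855, -0.162, 0], [0, 0, 0, 0.018], [0, 0, 0, 0.017], [0, 0, 0, 0], [0, 0, 0, 0]]]}}

```text
time: 2.05
tool_pos: [0.6174, -0.0115, 0.4052]
ee_rot: [-0.215, 1.57, 3.12]
wrist_force: [-0.9, -1.3, -0.1]
width: 0.0939
```

```bash
cat > snap.py <<'E'
import sys
from h import *
from bench import robot, imaging
o=st();np.savez("last.npz",p=o["tool_pos"],r=o["ee_rot"])
for n in sys.argv[2:]:
    s=imaging.snapshot(n);np.savez(f"{n}{sys.argv[1]}.npz",**s)
    cv2.imwrite(f"pics/{n}{sys.argv[1]}.png",s["pixels"][:,:,::-1])
E
python3 snap.py 1 wrist scene
```

```text
t 2.05 p [617.4 -11.5 405.2] w 93.9 F [-0.9 -1.3 -0.1] T [0.02 0.04 0.03] q [-0.11   0.309  0.712 -0.     2.121  1.267]
x [-0.001  0.    -1.   ] y [ 0.192 -0.981 -0.   ] z [-0.981 -0.192  0.   ]
```

View pics/wrist1.png

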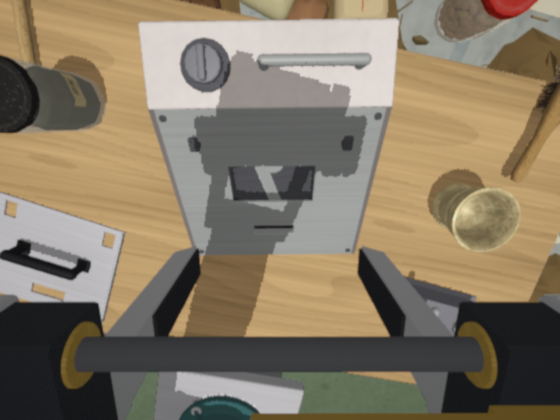

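View pics/scene1.png

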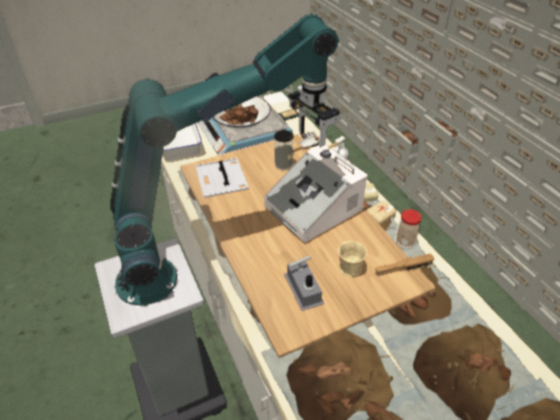

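The wrist view shows the slicer from behind and above: hook patches near (196,144) and (347,143), the slot at (273,227), guard at left and mortar at right. The interface only gives yaw, so I'll check what the arm does at the edge of its reach.

Request:
{"api": "drive_tool", "payload": {"commands": [[[0, 0.02, -0.18, 0], [0, 0.02, -0.18, 0], [0, 0.02, -0.18, 0], [0, 0.02, -0.18, 0], [0, 0.02, -0.18, 0], [0, 0.02, -0.18, 0]]]}}

```text
time: 2.75
tool_pos: [0.7954, 0.009, 0.3397]
ee_rot: [2.956, 1.482, 0.006]
wrist_force: [0.2, -1.3, -0.2]
width: 0.0936
```

```bash
python3 snap.py x
```

```text
t 2.75 p [795.4   9.  339.7] w 93.6 F [ 0.2 -1.3 -0.2] T [0.01 0.   0.01] q [-0.063  0.705  0.275  0.007  2.073  1.321]
x [ 0.089  0.001 -0.996] y [ 0.189 -0.982  0.016] z [-0.978 -0.19  -0.087]
```

Request:
{"api": "drive_tool", "payload": {"commands": [[[0, 0, 0.15, 0], [0, 0, 0.15, 0], [0, 0, 0, 0]]]}}

```text
time: 3.05
tool_pos: [0.7177, -0.0053, 0.3305]
ee_rot: [2.965, 1.494, 0.013]
wrist_force: [0.8, -0.3, -0.1]
width: 0.0941
```

```bash
python3 snap.py x
```

```text
t 3.05 p [717.7  -5.3 330.5] w 94.1 F [ 0.8 -0.3 -0.1] T [-0.01  0.06  0.01] q [-0.09   0.446  0.684  0.009  1.935  1.294]
x [ 0.077  0.001 -0.997] y [ 0.189 -0.982  0.014] z [-0.979 -0.189 -0.076]
```

Tilt accumulates at the reach limit and persists, so the tool can be tilted by about 30° this way. Now I measure the slicer from the three views.

```bash
python3 - <<'E'
import cv2,numpy as np
w=np.load("wrist1.npz")["pixels"][:,:,::-1]
cv2.imwrite("pics/w_a.png",cv2.resize(w[95:245,165:375],(800,571),interpolation=cv2.INTER_CUBIC))
s=np.load("scene1.npz")["pixels"][:,:,::-1]
cv2.imwrite("pics/s_b.png",cv2.resize(s[140:245,255:375],(686,600),interpolation=cv2.INTER_CUBIC))
E
```

```text
(no output)
```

View pics/w_a.png

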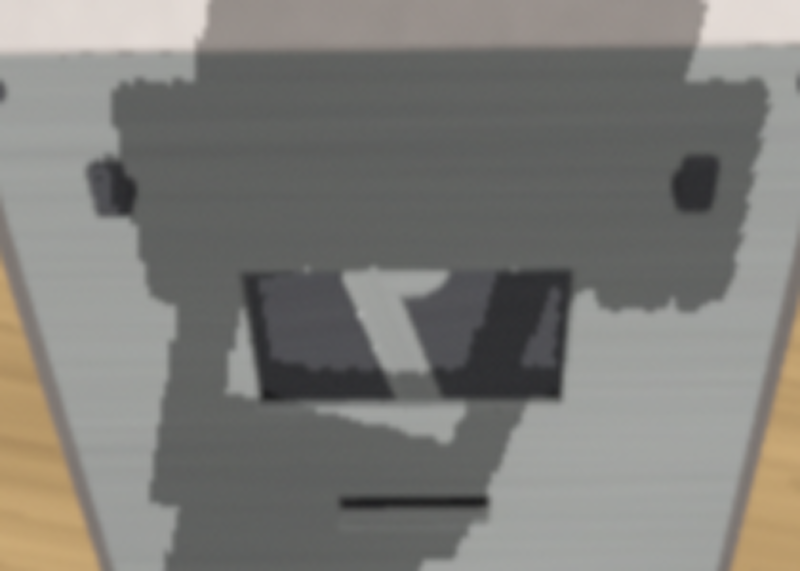

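View pics/s_b.png

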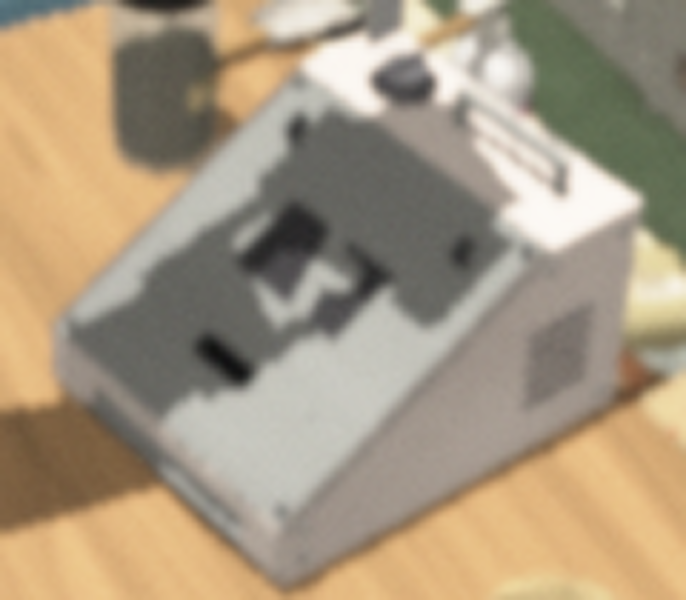

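Request:
{"api": "drive_tool", "payload": {"commands": [[[-0.06, 0, 0.18, 0], [-0.06, 0, 0.18, 0], [-0.06, 0, 0.18, -0.0238], [-0.06, 0, 0.18, -0.0238], [-0.05, 0.04, 0.18, -0.0238], [-0.03, 0.07, 0.17, -0.0238], [0, 0.1, 0.16, -0.0238], [0, 0.12, 0.14, -0.0238], [0, 0, 0, -0.0238], [0, 0, 0, -0.0238], [0, 0, 0, -0.0238], [0, 0, 0, -0.0238], [0, 0, 0, -0.0238], [0, 0, 0, -0.0238], [0, 0, 0, -0.0238], [0, 0, 0, -0.0238], [0, 0, 0, -0.0238], [0, 0, 0, -0.0238], [0, 0, 0, -0.0238], [0, 0, 0, -0.0238]]]}}

```text
time: 5.05
tool_pos: [0.4785, -0.1966, 0.3946]
ee_rot: [0.275, 1.478, -0.014]
wrist_force: [0.4, -0.1, -0.6]
width: 0.0937
```

```bash
python3 snap.py 2 wrist
```

```text
t 5.05 p [ 478.5 -196.6  394.6] w 93.7 F [ 0.4 -0.1 -0.6] T [ 0.05 -0.09 -0.03] q [-0.53  -0.012  1.102  0.049  1.971 -1.791]
x [ 0.092 -0.001 -0.996] y [0.284 0.959 0.025] z [ 0.954 -0.285  0.089]
```

View pics/wrist2.png

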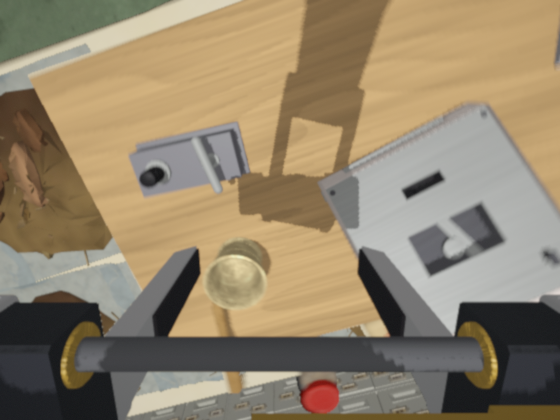

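The picture shows the pin block at (190,160), the mortar at (236,275) and the slicer face's lower part at (430,210); I shift left and back to see the whole face.

Request:
{"api": "drive_tool", "payload": {"commands": [[[0, 0.123, -0.12, -0.015], [0, 0.123, -0.12, -0.015], [0, 0.123, -0.12, -0.015], [0, 0.123, -0.12, -0.015], [0, 0.123, -0.12, -0.015], [0, 0, 0, 0]]]}}

```text
time: 5.7
tool_pos: [0.3447, -0.0265, 0.3844]
ee_rot: [-0.184, 1.474, -0.006]
wrist_force: [-0.1, 0.3, 1.0]
width: 0.0941
```

```bash
python3 snap.py 3 wrist
```

```text
t 5.7 p [344.7 -26.5 384.4] w 94.1 F [-0.1  0.3  1. ] T [ 0.09 -0.08 -0.04] q [-0.267 -0.4    1.438  0.027  2.011 -2.003]
x [ 0.096 -0.001 -0.995] y [-0.177  0.984 -0.018] z [0.98  0.177 0.095]
```

View pics/wrist3.png

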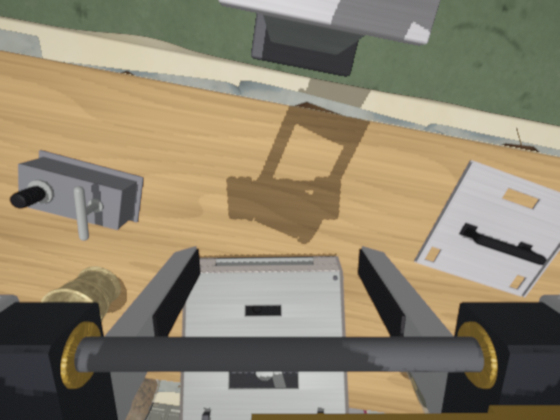

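The hooks are only just in frame at the bottom edge, (207,412) and (320,412). I move forward so that they lie between the fingers.

Request:
{"api": "drive_tool", "payload": {"commands": [[[-0.03, 0, 0.19, 0], [-0.03, 0, 0.19, 0], [-0.03, 0, 0.19, 0], [-0.03, 0, 0.19, 0], [0, 0, 0, 0]]]}}

```text
time: 6.25
tool_pos: [0.5378, 0.0039, 0.4221]
ee_rot: [-0.156, 1.489, 0.018]
wrist_force: [-1.3, -0.5, -1.4]
width: 0.0939
```

```bash
python3 snap.py 4 wrist;  python3 - <<'E'
import cv2,numpy as np
w=np.load("wrist4.npz")["pixels"][:,:,::-1]
cv2.imwrite("pics/w_b.png",cv2.resize(w[130:340,140:420],(800,600),interpolation=cv2.INTER_CUBIC))
E
```

```text
t 6.25 p [537.8   3.9 422.1] w 93.9 F [-1.3 -0.5 -1.4] T [ 0.09 -0.1   0.03] q [-0.105  0.057  0.974  0.011  2.029 -1.844]
x [ 0.082  0.001 -0.997] y [-0.173  0.985 -0.013] z [0.982 0.173 0.081]
```

View pics/wrist4.png

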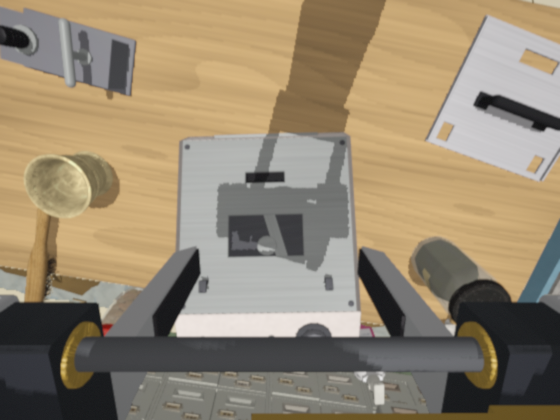

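View pics/w_b.png

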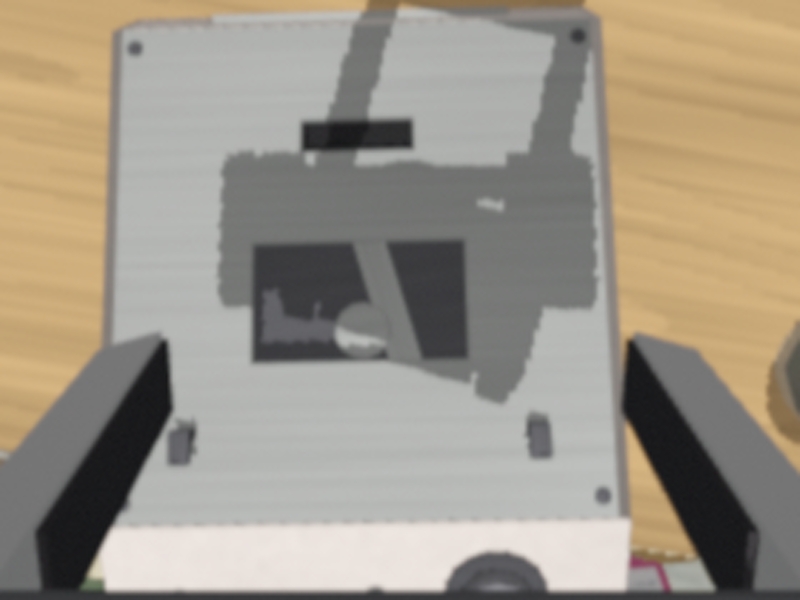

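The close view shows the right hook at about (203,285), the left hook at (329,283) and the slot at (265,177).

```bash
python3 - <<'E'
from h import *
w=dict(np.load("wrist4.npz"));t=dict(np.load("top0.npz"));s=dict(np.load("scene0.npz"));w1=dict(np.load("wrist1.npz"))
P=cloud(w)
m=np.zeros(P.shape[:2],bool);m[150:168,195:340]=1;m[190:205,190:215]=1;m[280:295,215:320]=1
print("w4 face",fit(P[m]))
Pt=cloud(t);m=np.zeros(P.shape[:2],bool);m[186:205,262:325]=1;m[140:160,270:310]=0;print("top",fit(Pt[m]))
g=lambda x,y:(140+(x+.5)/ (800/280)-.5,130+(y+.5)/(600/210)-.5)
def centroid(S,u,v,rx,ry,thr):
    G=cv2.cvtColor(S["pixels"],cv2.COLOR_RGB2GRAY).astype(float)
    u0,v0=int(round(u)),int(round(v))
    a=np.clip(thr-G[v0-ry:v0+ry+1,u0-rx:u0+rx+1],0,60)
    yy,xx=np.mgrid[v0-ry:v0+ry+1,u0-rx:u0+rx+1]
    return (a*xx).sum()/a.sum(),(a*yy).sum()/a.sum()
sw=centroid(w,265,177,24,7,90);print(sw,g(357,135))
stp=centroid(t,297,190,10,5,80);print(stp)
ss=centroid(s,190+348*.3,130+243*.3,7,6,80);print(ss)
def tri(L):
    A=np.zeros((3,3));b=np.zeros(3)
    for S,(u,v) in L:
        o,d=ray(S,u,v);M=np.eye(3)-np.outer(d,d);A+=M;b+=M@o
    X=np.linalg.solve(A,b);print([np.round(np.array(proj(S,X))-np.array(q),2) for S,q in L]);return X
print("slot tri",tri([(w,sw),(t,stp)]),tri([(w,sw),(t,stp),(s,ss)]))
for c in (-.135,-.1385,-.142,-.146):
  ps=np.radians(10.5);n=np.array([-.5*np.cos(ps),-.5*np.sin(ps),.866])
  X=onplane(w,*sw,n,c);
  R=onplane(w,*g(180,442),n,c+.013);L=onplane(w,*g(540,436),n,c+.013)
  d=L-R;print(c,"slot",X,"top",onplane(t,*stp,n,c),"hookdist",np.linalg.norm(d),"yaw",np.degrees(np.arctan2(-d[0],d[1])),"L",L,"R",R)
E
```

```text
w4 face (array([-0.49051465, -0.1020786 ,  0.86543361]), np.float64(-0.13416101250266407), np.float64(0.0005464157106345403), array([ 0.58783302, -0.01326373,  0.17658865]))
top (array([-0.50964033, -0.10540859,  0.85390618]), np.float64(-0.14617879510284307), np.float64(0.001676055278194242), array([0.53974621, 0.00315078, 0.15133953]))
(np.float64(263.79631431699306), np.float64(176.98254470259093)) (264.625, 176.925)
(np.float64(297.0547818012999), np.float64(189.58774373259052))
(np.float64(293.859778597786), np.float64(202.54243542435424))
[array([0.14, 0.02]), array([ 0.06, -0.  ])]
[array([0.11, 0.37]), array([0.06, 0.12]), array([-0.01,  0.02])]
slot tri [ 0.55815161 -0.01622137  0.1455114 ] [ 0.55673818 -0.01607205  0.15308181]
-0.135 slot [ 0.5551252  -0.01623811  0.15754643] top [ 0.55646332 -0.01577201  0.15835512] hookdist 0.15868022714171237 yaw 11.246114460550785 L [0.65369969 0.08654803 0.23933346] R [ 0.68464523 -0.0690809   0.24052644]
-0.1385 slot [ 0.55601771 -0.01629302  0.15400576] top [ 0.55695678 -0.01584419  0.15458609] hookdist 0.16000705697442727 yaw 11.246114460550787 L [0.65544416 0.08735088 0.2363667 ] R [ 0.68664846 -0.06957937  0.23756965]
-0.142 slot [ 0.55691021 -0.01634793  0.15046508] top [ 0.55745024 -0.01591636  0.15081707] hookdist 0.1613338868071422 yaw 11.246114460550789 L [0.65718863 0.08815373 0.23339993] R [ 0.68865169 -0.07007784  0.23461287]
-0.146 slot [ 0.55793022 -0.01641068  0.1464186 ] top [ 0.55801419 -0.01599884  0.14650961] hookdist 0.1628502637588164 yaw 11.246114460550796 L [0.65918231 0.08907127 0.23000935] R [ 0.69094109 -0.07064752  0.23123368]
```

```bash
python3 - <<'E'
from h import *
for name,boxes in (("wrist3",dict(eA=(432,255,11,10),eB=(518,282,10,10),slot=(520,197,22,13))),("top0",dict(eA=(145+507*.15,190+202*.15,5,6),eB=(145+208*.15,190+152*.15,5,6),slot=(145+311*.15,190+422*.15,11,6)))):
    S=dict(np.load(name+".npz"));H=cv2.cvtColor(S["pixels"],cv2.COLOR_RGB2HSV).astype(float)
    r={}
    for k,(u,v,rx,ry) in boxes.items():
        u,v=int(round(u)),int(round(v));a=np.clip(H[v-ry:v+ry+1,u-rx:u+rx+1,1]-45,0,50)
        yy,xx=np.mgrid[v-ry:v+ry+1,u-rx:u+rx+1];q=((a*xx).sum()/a.sum(),(a*yy).sum()/a.sum())
        r[k]=onplane(S,*q,np.array([0,0,1.]),.073);print(name,k,np.round(q,1),r[k])
    d=r["eB"]-r["eA"];m=(r["eA"]+r["eB"])/2;f=m-r["slot"]
    print(np.linalg.norm(d),"yaw",np.degrees(np.arctan2(-d[0],d[1])),np.linalg.norm(f),"yaw2",np.degrees(np.arctan2(f[1],f[0])))
    # eye hole centre is at +58 in x from grip; slot -72 
    print("grip",r["slot"]+f*72/130)
S=dict(np.load("wrist3.npz"));cv2.imwrite("pics/w_c.png",cv2.resize(S["pixels"][150:310,400:560,::-1],(600,600),interpolation=cv2.INTER_CUBIC))
cv2.imwrite("pics/w_d.png",cv2.resize(np.load("wrist2.npz")["pixels"][110:210,120:260,::-1],(800,571),interpolation=cv2.INTER_CUBIC))
E
```

```text
wrist3 eA [431.8 253.9] [0.45659382 0.24557217 0.073     ]
wrist3 eB [516.9 281.6] [0.48039351 0.4043123  0.073     ]
wrist3 slot [520.1 198. ] [0.3397452  0.34454302 0.073     ]
0.16051433647763116 yaw -8.526765716091397 0.13023193817472967 yaw2 -8.656295995960187
grip [0.41105204 0.3336872  0.073     ]
top0 eA [220.9 219.6] [0.45753224 0.24740021 0.073     ]
top0 eB [175.8 212.3] [0.48060009 0.40610242 0.073     ]
top0 slot [191.2 253. ] [0.33999936 0.34650587 0.073     ]
0.16036994343020888 yaw -8.27019880155178 0.13056983897893584 yaw2 -8.701978396120392
grip [0.41148252 0.33556489 0.073     ]
```

View pics/w_c.png

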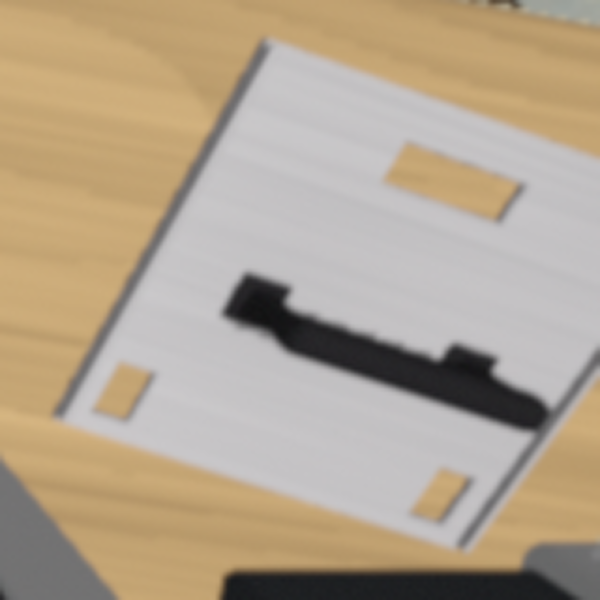

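View pics/w_d.png

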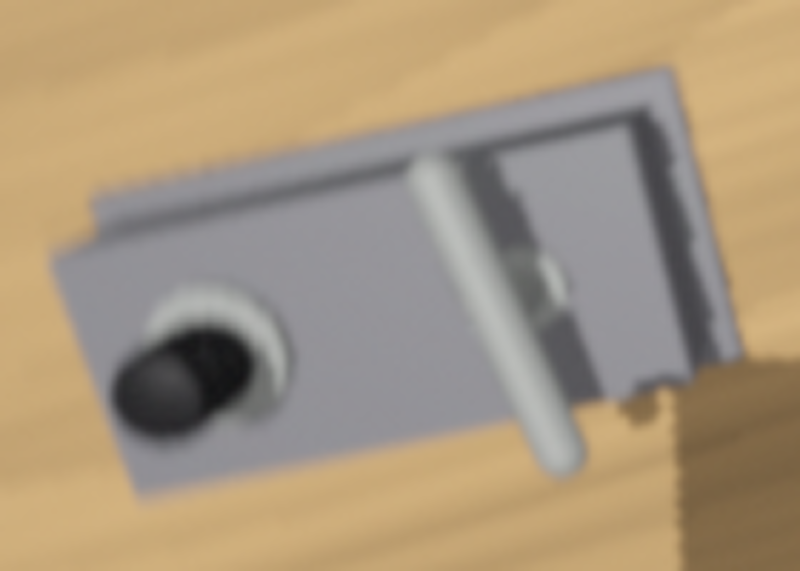

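Request:
{"api": "drive_tool", "payload": {"commands": [[[-0.016, 0.073, -0.183, 0], [-0.016, 0.073, -0.183, 0], [-0.016, 0.073, -0.183, 0], [-0.016, 0.073, -0.183, 0], [-0.016, 0.073, -0.183, 0], [-0.016, 0.073, -0.183, 0]]]}}

```text
time: 6.9
tool_pos: [0.2376, 0.0639, 0.4263]
ee_rot: [-0.168, 1.479, 0.004]
wrist_force: [-0.1, 0.4, -0.6]
width: 0.0938
```

```bash
python3 snap.py x
```

```text
t 6.9 p [237.6  63.9 426.3] w 93.8 F [-0.1  0.4 -0.6] T [ 0.11 -0.08  0.04] q [ 0.035 -0.565  1.439 -0.003  2.176 -1.71 ]
x [ 0.092  0.    -0.996] y [-0.17   0.985 -0.015] z [0.981 0.171 0.091]
```

Request:
{"api": "drive_tool", "payload": {"commands": [[[-0.016, 0, -0.19, 0.0], [-0.016, 0, -0.19, 0.0], [-0.016, 0, -0.19, 0.0]]]}}

```text
time: 7.2
tool_pos: [0.1192, 0.0501, 0.44]
ee_rot: [-0.347, 1.507, -0.181]
wrist_force: [0.8, -0.3, 0.2]
width: 0.0936
```

```bash
python3 snap.py x
```

```text
t 7.2 p [119.2  50.1 440. ] w 93.6 F [ 0.8 -0.3  0.2] T [ 0.12 -0.14 -0.01] q [-0.025 -0.757  1.473 -0.014  2.362 -1.771]
x [ 0.063 -0.012 -0.998] y [-0.164  0.986 -0.022] z [0.985 0.165 0.06 ]
```

Request:
{"api": "drive_tool", "payload": {"commands": [[[0, 0, -0.15, 0.0], [0, 0, 0, 0]]]}}

```text
time: 7.4
tool_pos: [0.0981, 0.0575, 0.4543]
ee_rot: [-0.535, 1.509, -0.358]
wrist_force: [0.7, -0.0, -0.2]
width: 0.0941
```

```bash
python3 snap.py x
```

```text
t 7.4 p [ 98.1  57.5 454.3] w 94.1 F [ 0.7 -0.  -0.2] T [ 0.09 -0.16  0.02] q [ 0.103 -0.757  1.437 -0.041  2.406 -1.676]
x [ 0.057 -0.021 -0.998] y [-0.176  0.984 -0.031] z [0.983 0.177 0.053]
```

Request:
{"api": "drive_tool", "payload": {"commands": [[[0.12, 0, -0.16, 0], [0.12, 0.0, -0.16, 0], [0.12, 0, -0.16, 0], [0, 0, 0, 0]]]}}

```text
time: 7.8
tool_pos: [0.0524, 0.0909, 0.4279]
ee_rot: [-1.339, 1.509, -1.149]
wrist_force: [0.5, -0.5, -0.4]
width: 0.0941
```

```bash
python3 snap.py x
```

```text
t 7.8 p [ 52.4  90.9 427.9] w 94.1 F [ 0.5 -0.5 -0.4] T [ 0.09 -0.13 -0.01] q [ 0.701 -0.757  1.503 -0.09   2.411 -1.127]
x [ 0.025 -0.057 -0.998] y [-0.189  0.98  -0.06 ] z [0.982 0.19  0.014]
```

```bash
cat >> h.py <<'E'
def rows(dworld,turn_deg,n,o=None,R=None):
    """n equal rows shifting dworld (m) while turning turn_deg about tool x; prints fractions"""
    if R is None: R=pose(o)[1]
    out=[]
    for i in range(n):
        d=R.T@(np.asarray(dworld)/n)/.25
        out.append([float(x) for x in np.round(d,3)]+[round(turn_deg/n/360,4)])
        R=R@Rn.from_euler("x",turn_deg/n,degrees=True).as_matrix()
    print(out);return R
E
python3 - <<'E'
from h import *
o=st();p,R=pose(o)
a=np.degrees(np.arctan2(R[1,1],R[0,1]));print(a)
rows(np.array([.4115,.3334,.2])-p,a+8.6,13,o)
E
```

```text
t 7.8 p [ 52.4  90.9 427.9] w 94.1 F [ 0.5 -0.5 -0.4] T [ 0.09 -0.13 -0.01] q [ 0.701 -0.757  1.503 -0.09   2.411 -1.127]
x [ 0.025 -0.057 -0.998] y [-0.189  0.98  -0.06 ] z [0.982 0.19  0.014]
100.89823282601537
[[0.069, 0.057, 0.122, np.float64(0.0234)], [0.069, 0.074, 0.112, np.float64(0.0234)], [0.069, 0.089, 0.1, np.float64(0.0234)], [0.069, 0.103, 0.086, np.float64(0.0234)], [0.069, 0.114, 0.07, np.float64(0.0234)], [0.069, 0.123, 0.052, np.float64(0.0234)], [0.069, 0.13, 0.034, np.float64(0.0234)], [0.069, 0.133, 0.014, np.float64(0.0234)], [0.069, 0.134, -0.005, np.float64(0.0234)], [0.069, 0.132, -0.025, np.float64(0.0234)], [0.069, 0.127, -0.044, np.float64(0.0234)], [0.069, 0.119, -0.062, np.float64(0.0234)], [0.069, 0.109, -0.079, np.float64(0.0234)]]
```

Request:
{"api": "drive_tool", "payload": {"commands": [[[0.069, 0.057, 0.122, 0.0234], [0.069, 0.074, 0.112, 0.0234], [0.069, 0.089, 0.1, 0.0234], [0.069, 0.103, 0.086, 0.0234], [0.069, 0.114, 0.07, 0.0234], [0.069, 0.123, 0.052, 0.0234], [0.069, 0.13, 0.034, 0.0234], [0.069, 0.133, 0.014, 0.0234], [0.069, 0.134, -0.005, 0.0234], [0.069, 0.132, -0.025, 0.0234], [0.069, 0.127, -0.044, 0.0234], [0.069, 0.119, -0.062, 0.0234], [0.069, 0.109, -0.079, 0.0234], [0, 0, 0, 0], [0, 0, 0, 0]]]}}

```text
time: 9.3
tool_pos: [0.4203, 0.3221, 0.1996]
ee_rot: [0.562, 1.508, -1.18]
wrist_force: [1.5, -0.0, 0.1]
width: 0.0938
```

```bash
python3 snap.py 5 wrist; python3 - <<'E'
from h import *
from bench import robot
o=robot.get_obs();plan([.4115,.3334,.091],o,-8.6)
E
```

```text
t 9.3 p [420.3 322.1 199.6] w 93.8 F [ 1.5 -0.   0.1] T [-0.01 -0.07 -0.02] q [ 0.588  0.057  1.416 -0.062  1.681  0.753]
x [ 0.024 -0.058 -0.998] y [ 0.985 -0.17   0.033] z [-0.171 -0.984  0.053]
frac [ 0.4355 -0.0552 -0.0584] mm [108.9 -13.8 -14.6]
turn deg -1.13 frac -0.0031
```

View pics/wrist5.png

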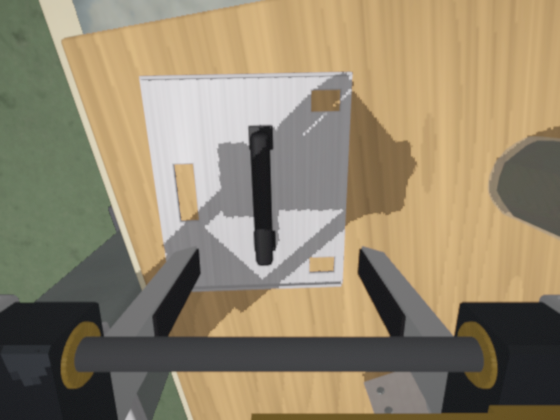

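The wrist view shows the guard with the bar from (260,130) to (264,262), both eyes on the right side and nothing in the way.

```bash
python3 - <<'E'
from h import *
w=dict(np.load("wrist5.npz"));z=np.array([0,0,1.])
for q in ((260,128),(264,262),(263,195)): print(onplane(w,*q,z,.118))
r=[onplane(w,*q,z,.074) for q in ((325.5,100.5),(321.5,264.5),(187,192))]
m=(r[0]+r[1])/2;f=m-r[2];print(r,np.linalg.norm(f),np.degrees(np.arctan2(f[1],f[0])),"grip",r[2]+f*72/130)
E
```

```text
[0.42075381 0.39475942 0.118     ]
[0.40300463 0.28311577 0.118     ]
[0.41328248 0.34260192 0.118     ]
[array([0.47998956, 0.40509672, 0.074     ]), array([0.456183  , 0.24737444, 0.074     ]), array([0.34088349, 0.34654739, 0.074     ])] 0.128814283379191 -9.072429623939527 grip [0.41133426 0.33529777 0.074     ]
```

Request:
{"api": "drive_tool", "payload": {"commands": [[[0.15, -0.02, -0.02, -0.003], [0.15, -0.02, -0.02, 0], [0.05, -0.015, -0.018, 0], [0, 0, 0, 0], [0, 0, 0, 0]]]}}

```text
time: 9.85
tool_pos: [0.4096, 0.3376, 0.1142]
ee_rot: [0.632, 1.509, -1.087]
wrist_force: [0.2, 0.6, -0.6]
width: 0.0941
```

```bash
python3 snap.py 6 wrist; python3 - <<'E'
from h import *
from bench import robot
o=robot.get_obs();plan([.4115,.3334,.091],o,-8.6)
E
```

```text
t 9.85 p [409.6 337.6 114.2] w 94.1 F [ 0.2  0.6 -0.6] T [ 0.   -0.05 -0.01] q [ 0.623  0.092  1.549 -0.061  1.509  0.776]
x [ 0.029 -0.055 -0.998] y [ 0.988 -0.147  0.037] z [-0.149 -0.988  0.05 ]
frac [0.0957 0.005  0.0126] mm [23.9  1.3  3.1]
turn deg 0.15 frac 0.0004
```

View pics/wrist6.png

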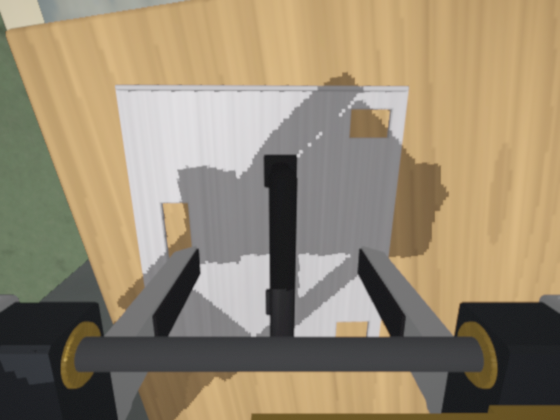

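The bar sits centred between the fingers (col 283). Go down and close.

Request:
{"api": "drive_tool", "payload": {"commands": [[[0.05, 0.003, 0.006, 0], [0.044, 0.003, 0.004, 0], [0, 0, 0, 0]]]}}

```text
time: 10.2
tool_pos: [0.4093, 0.3324, 0.0863]
ee_rot: [0.511, 1.507, -1.208]
wrist_force: [0.0, -0.8, -0.9]
width: 0.0937
```

Request:
{"api": "drive_tool", "payload": {"commands": [[[0, 0, 0, 0], [0, 0, 0, 0], [0, 0, 0, 0], [0, 0, 0, 0], [0, 0, 0, 0], [0, 0, 0, 0], [0, 0, 0, 0]]], "grip": 0}}

```text
time: 10.9
tool_pos: [0.4103, 0.3335, 0.0885]
ee_rot: [0.571, 1.508, -1.148]
wrist_force: [0.1, 0.2, 0.2]
width: 0.0409
```

```bash
python3 snap.py 7; cp last.npz grasp.npz
```

```text
t 10.9 p [410.3 333.5  88.5] w 40.9 F [0.1 0.2 0.2] T [-0.02 -0.05 -0.  ] q [ 0.616  0.107  1.586 -0.062  1.461  0.771]
x [ 0.026 -0.057 -0.998] y [ 0.989 -0.147  0.034] z [-0.148 -0.988  0.052]
```

Fingers move about 76 mm/s; wait a bit more, then lift.

Request:
{"api": "drive_tool", "payload": {"commands": [[[0, 0, 0, 0], [0, 0, 0, 0], [0, 0, 0, 0], [0, 0, 0, 0], [0, 0, 0, 0]]]}}

```text
time: 11.4
tool_pos: [0.4106, 0.3334, 0.0885]
ee_rot: [0.578, 1.508, -1.141]
wrist_force: [2.1, -0.5, 0.2]
width: 0.016
```

```bash
python3 snap.py 7; cp last.npz grasp.npz
```

```text
t 11.4 p [410.6 333.4  88.5] w 16.0 F [ 2.1 -0.5  0.2] T [-0.01 -0.09  0.  ] q [ 0.616  0.107  1.585 -0.062  1.461  0.771]
x [ 0.026 -0.057 -0.998] y [ 0.989 -0.147  0.034] z [-0.149 -0.987  0.052]
```

Request:
{"api": "drive_tool", "payload": {"commands": [[[-0.06, 0, 0, 0], [-0.14, 0, 0, 0], [-0.18, 0, 0, 0], [-0.18, 0, 0, 0], [-0.18, 0, 0, 0], [-0.18, 0, 0, 0], [-0.18, 0, 0, 0]]]}}

```text
time: 12.1
tool_pos: [0.4023, 0.3489, 0.3648]
ee_rot: [0.553, 1.509, -1.165]
wrist_force: [0.1, 0.5, -3.4]
width: 0.0161
```

```bash
python3 snap.py 8 wrist scene; python3 - <<'E'
from h import *
S=dict(np.load("scene1.npz"));Q=cloud(S)
m=(Q[:,:,2]>.3)&(Q[:,:,2]<.6)&(Q[:,:,0]>.8)
print("wall x",np.nanpercentile(Q[m][:,0],[1,5,50]))
m=(Q[:,:,0]>.7)&(Q[:,:,0]<1)&(abs(Q[:,:,1])<.5);print("zmax",np.nanpercentile(Q[m][:,2],[50,95,99,100]))
E
```

```text
t 12.1 p [402.3 348.9 364.8] w 16.1 F [ 0.1  0.5 -3.4] T [ 0.07 -0.12 -0.04] q [ 0.648  0.089  1.056 -0.067  2.011  0.768]
x [ 0.024 -0.057 -0.998] y [ 0.989 -0.146  0.033] z [-0.148 -0.988  0.053]
wall x [1.72656268 1.73354672 1.74701818]
zmax [0.06789376 0.24760949 0.26437958 0.28179542]
```

View pics/wrist8.png

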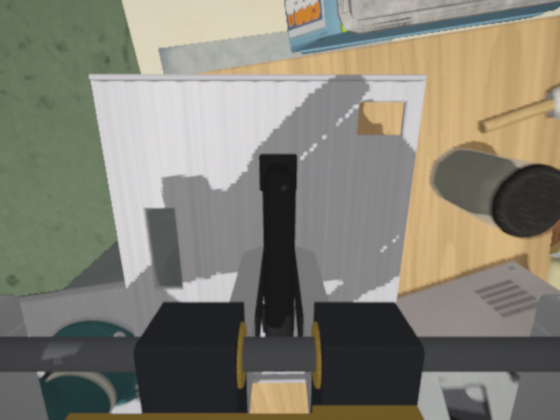

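View pics/scene8.png

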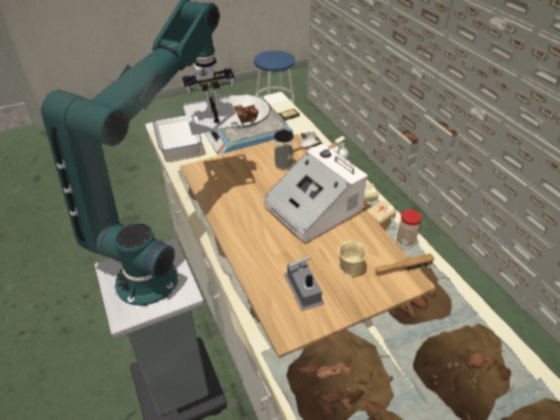

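Request:
{"api": "drive_tool", "payload": {"commands": [[[-0.03, 0.183, 0.032, 0], [-0.03, 0.183, 0.032, 0], [-0.03, 0.183, 0.032, 0], [-0.03, 0.183, 0.032, 0], [-0.03, 0.183, 0.032, 0], [-0.03, 0.183, 0.032, 0], [-0.03, 0.183, 0.032, 0], [-0.03, 0.183, 0.032, 0], [-0.04, 0.19, 0, 0], [-0.06, 0.19, 0, 0], [-0.06, 0.19, 0, 0], [-0.04, 0.19, 0, 0]]]}}

```text
time: 13.4
tool_pos: [0.7821, 0.1628, 0.3773]
ee_rot: [1.617, 1.392, -0.097]
wrist_force: [-0.1, -0.1, -4.0]
width: 0.0155
```

```bash
python3 snap.py x
```

```text
t 13.4 p [782.1 162.8 377.3] w 15.5 F [-0.1 -0.1 -4. ] T [-0.05  0.09  0.01] q [ 0.154  0.659  0.278 -0.049  2.031  0.272]
x [ 0.177 -0.017 -0.984] y [ 0.974 -0.142  0.178] z [-0.142 -0.99  -0.008]
```

Request:
{"api": "drive_tool", "payload": {"commands": [[[-0.03, 0.185, -0.06, 0], [-0.03, 0.185, -0.06, 0], [-0.03, 0.185, -0.06, 0], [-0.03, 0.185, -0.06, 0], [-0.02, 0.185, -0.06, 0], [-0.02, 0.185, -0.06, 0]]]}}

```text
time: 14.0
tool_pos: [0.8749, 0.1739, 0.3567]
ee_rot: [1.765, 1.203, 0.056]
wrist_force: [-0.0, 0.3, -4.1]
width: 0.0155
```

```bash
python3 snap.py x
```

```text
t 14.0 p [874.9 173.9 356.7] w 15.5 F [-0.   0.3 -4.1] T [-0.08  0.4   0.01] q [ 0.145  0.71   0.279 -0.033  1.787  0.271]
x [ 0.359  0.02  -0.933] y [ 0.925 -0.142  0.353] z [-0.125 -0.99  -0.069]
```

Request:
{"api": "drive_tool", "payload": {"commands": [[[-0.02, 0.185, -0.06, 0], [-0.02, 0.185, -0.06, 0], [-0.02, 0.185, -0.06, 0], [-0.02, 0.16, -0.05, 0], [0, 0, 0, 0]]]}}

```text
time: 14.5
tool_pos: [0.9207, 0.1792, 0.3724]
ee_rot: [1.799, 1.07, 0.092]
wrist_force: [-0.7, -0.5, -3.3]
width: 0.0158
```

```bash
python3 snap.py x
```

```text
t 14.5 p [920.7 179.2 372.4] w 15.8 F [-0.7 -0.5 -3.3] T [-0.09  0.52  0.04] q [ 0.14   0.716  0.277 -0.023  1.648  0.268]
x [ 0.478  0.044 -0.877] y [ 0.872 -0.146  0.468] z [-0.107 -0.988 -0.108]
```

Request:
{"api": "drive_tool", "payload": {"commands": [[[-0.02, 0.14, -0.06, 0], [-0.12, 0, 0, -0.0171], [-0.12, -0.05, 0, -0.0171], [-0.12, -0.1, 0, -0.0171], [0, -0.15, 0.06, 0], [0, -0.15, 0.06, 0], [0, -0.15, 0.06, 0], [0, 0, 0, 0]]]}}

```text
time: 15.3
tool_pos: [0.7541, 0.1113, 0.3736]
ee_rot: [1.48, 1.055, 0.095]
wrist_force: [0.5, 1.2, -5.0]
width: 0.0158
```

```bash
python3 snap.py x; python3 - <<'E'
from h import *
from bench import robot
o=robot.get_obs();p,R=pose(o)
u=np.array([.8484,.1741,.5]);n=np.array([-.4898,-.1005,.866]);y=np.cross(n,u)
xt=-n-.052*y;xt/=np.linalg.norm(xt)
T=np.stack([xt,u,np.cross(xt,u)],1);print("rot err in tool",np.degrees(Rn.from_matrix(R.T@T).as_rotvec()))
print("R^T R_n y",R.T@y)
H=np.array([.5962,-.0074,.2239])-.0027*n+.0188*R[:,0];print("hung",H)
plan(H+.015*u+.15*n,o); plan(H+.015*u+.04*n,o)
E
```

```text
t 15.3 p [754.1 111.3 373.6] w 15.8 F [ 0.5  1.2 -5. ] T [-0.1   0.56  0.1 ] q [ 0.065  0.188  1.016  0.015  1.421 -0.119]
x [ 0.491  0.047 -0.87 ] y [0.854 0.172 0.492] z [ 0.173 -0.984  0.045]
rot err in tool [-0.13054453  0.05541128  0.56142844]
R^T R_n y [-0.05288581 -0.00278781 -0.99862354]
hung [ 0.60676077 -0.00624802  0.20521193]
frac [-0.3254 -0.861   0.3623] mm [ -81.4 -215.3   90.6]
frac [ 0.1139 -0.8568  0.339 ] mm [  28.5 -214.2   84.7]
```

Request:
{"api": "drive_tool", "payload": {"commands": [[[-0.1, -0.14, 0.06, 0], [-0.1, -0.14, 0.06, 0], [-0.065, -0.17, 0.07, 0], [-0.03, -0.18, 0.07, 0], [-0.03, -0.18, 0.07, 0], [0, -0.05, 0.03, 0], [0, 0, 0, 0], [0, 0, 0, 0]]]}}

```text
time: 16.1
tool_pos: [0.5545, -0.0159, 0.3506]
ee_rot: [1.48, 1.033, 0.097]
wrist_force: [-0.2, -0.3, -2.2]
width: 0.0157
```

```bash
python3 snap.py 9 wrist scene top; python3 - <<'E'
from h import *
from bench import robot
o=robot.get_obs();p,R=pose(o)
u=np.array([.8484,.1741,.5]);n=np.array([-.4898,-.1005,.866])
H=np.array([.5962,-.0074,.2239])-.0027*n+.0188*R[:,0]
plan(H+.015*u+.04*n,o);plan(H+.015*u+.0*n,o)
s=dict(np.load("scene9.npz"));cv2.imwrite("pics/s9.png",cv2.resize(s["pixels"][90:260,220:420,::-1],(706,600),interpolation=cv2.INTER_CUBIC))
E
```

```text
t 16.1 p [554.5 -15.9 350.6] w 15.7 F [-0.2 -0.3 -2.2] T [-0.08  0.5   0.06] q [-0.239 -0.298  1.533  0.172  1.397 -0.412]
x [ 0.51   0.05  -0.859] y [0.843 0.173 0.51 ] z [ 0.174 -0.984  0.046]
frac [ 0.445  -0.0495 -0.0169] mm [111.2 -12.4  -4.2]
frac [ 0.6048 -0.0511 -0.0253] mm [151.2 -12.8  -6.3]
```

View pics/wrist9.png

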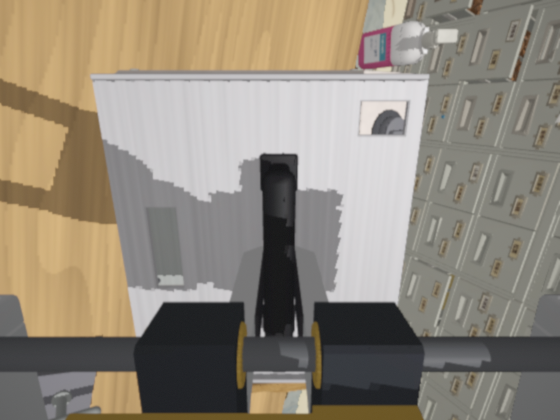

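View pics/s9.png

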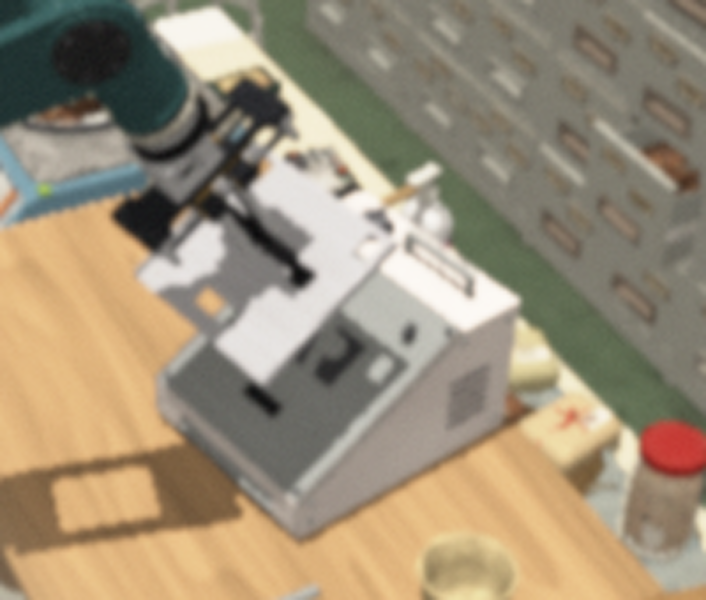

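View pics/top9.png

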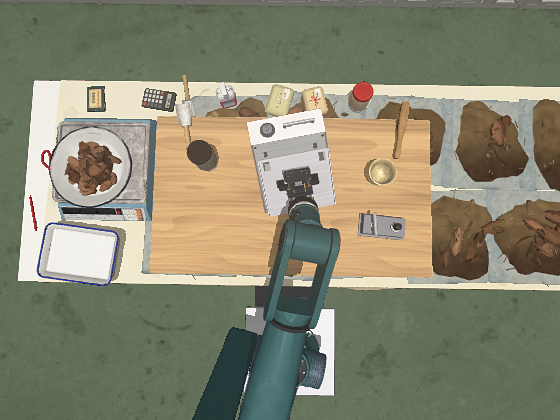

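Guard still sits squarely in the fingers; the left eye is at (383,118) in the wrist view. I bring it to 15 mm upslope and about 35 mm off the face, and look through the eye.

Request:
{"api": "drive_tool", "payload": {"commands": [[[0.15, -0.017, -0.006, 0], [0.15, -0.017, -0.006, 0], [0.15, -0.016, -0.006, 0], [0, 0, 0, 0], [0, 0, 0, 0]]]}}

```text
time: 16.75
tool_pos: [0.5999, -0.0072, 0.2444]
ee_rot: [1.483, 1.039, 0.101]
wrist_force: [0.2, 0.9, -2.7]
width: 0.0161
```

```bash
cat > chk.py <<'E'
from h import *
from bench import robot
o=robot.get_obs();p,R=pose(o)
u=np.array([.8484,.1741,.5]);n=np.array([-.4898,-.1005,.866]);y=np.cross(n,u)
H=np.array([.5962,-.0074,.2239])-.0027*n+.0188*R[:,0]
d=p-H;print("guard off hung: u %.1f y %.1f n %.1f mm"%tuple(1000*np.array([d@u,d@y,d@n])))
print("u,y,n in tool per mm frac:",np.round(np.array([R.T@u,R.T@y,R.T@n])/250,5).tolist())
E
python3 snap.py 10 wrist scene; python3 chk.py;  python3 - <<'E'
import numpy as np,cv2
s=np.load("wrist10.npz");cv2.imwrite("pics/w10.png",cv2.resize(s["pixels"][60:180,300:460,::-1],(800,600),interpolation=cv2.INTER_CUBIC))
s=np.load("scene10.npz");cv2.imwrite("pics/s10.png",cv2.resize(s["pixels"][120:260,230:400,::-1],(728,600),interpolation=cv2.INTER_CUBIC))
E
```

```text
t 16.75 p [599.9  -7.2 244.4] w 16.1 F [ 0.2  0.9 -2.7] T [-0.05  0.49 -0.05] q [-0.194 -0.197  1.66   0.161  1.17  -0.407]
x [ 0.505  0.051 -0.862] y [0.845 0.174 0.506] z [ 0.176 -0.983  0.044]
guard off hung: u 15.8 y -0.4 n 40.5 mm
u,y,n in tool per mm frac: [[5e-05, 0.004, 0.0], [-0.00022, 0.0, -0.00399], [-0.00399, 5e-05, 0.00022]]
```

View pics/w10.png

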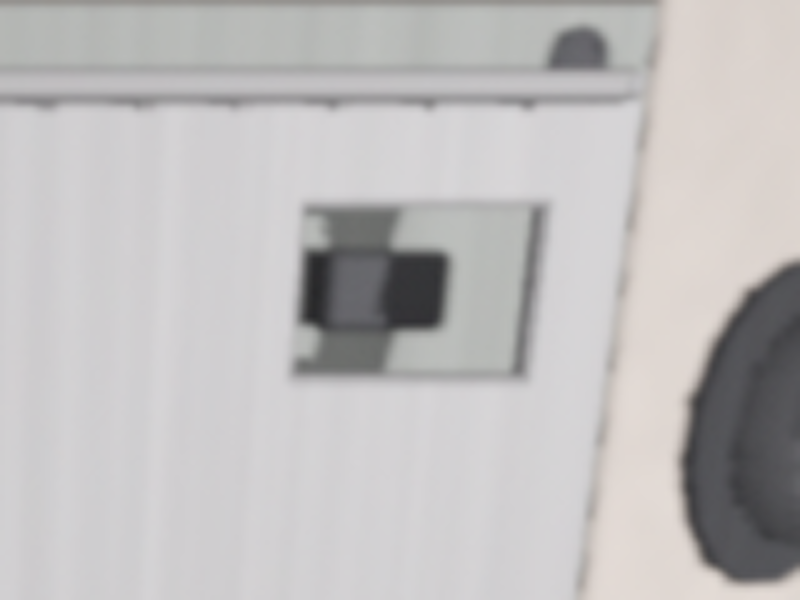

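View pics/s10.png

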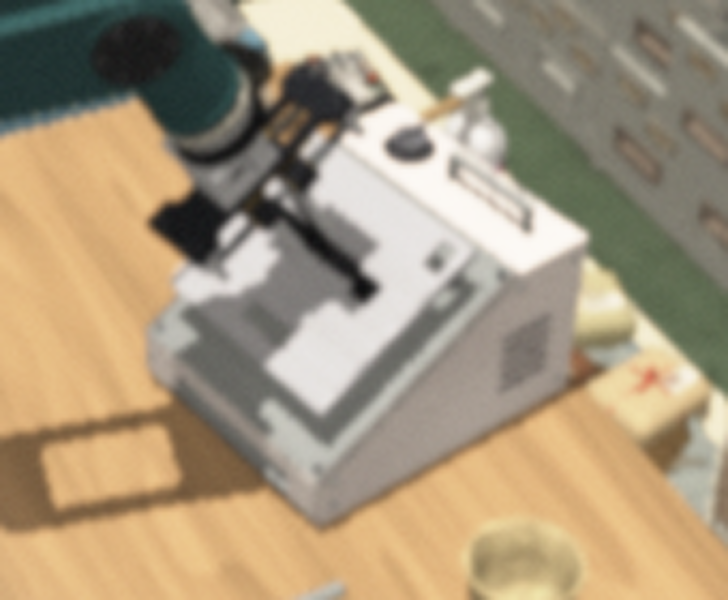

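The wrist crop shows the left hook through the left eye: lip from about (366,110) to (389,126) in full-image pixels, eye hole from (360,101) to (407,135).

```bash
cat > eye.py <<'E'
from h import *
import sys
def rel(name,holepx,lippx,h,b):
    S=dict(np.load(name));z=np.load(b);p=z["p"];R=Rn.from_euler("xyz",z["r"]).as_matrix()
    y=np.array([-.201,.980,0.]);x=R[:,1]-0;n=np.cross(x,y);n/=np.linalg.norm(n);y=np.cross(n,x)
    top=n@(p-.0188*R[:,0]+.0027*n)-.036   # plate top plane
    f=lambda q,c:onplane(S,300+(q[0]+.5)/5-.5,60+(q[1]+.5)/5-.5,n,c)
    H=[f(q,top) for q in holepx];L=[f(q,top-.004-h+.013) for q in lippx]
    hc=np.mean(H,0);lc=np.mean(L,0)
    print("hole size",np.ptp([q@x for q in H]),np.ptp([q@y for q in H]),"lip size",np.ptp([q@x for q in L]),np.ptp([q@y for q in L]))
    # eye point = hole centre +13 ; hook point = lip centre -2
    print("eye-hook u,y mm:",1000*((hc-lc)@x+.015),1000*((hc-lc)@y))
    o=p-.0188*R[:,0]+.0027*n
    print("hole centre in guard (should 58,80):",1000*(hc-o)@x,1000*(hc-o)@y)
if __name__=="__main__":
    rel("wrist10.npz",[(303,205),(548,205),(525,377),(293,377)],[(328,250),(447,250),(444,328),(326,328)],.0405,"last.npz")
    rel("wrist10.npz",[(303,205),(548,205),(525,377),(293,377)],[(328,250),(447,250),(444,328),(326,328)],.036,"last.npz")
E
python3 eye.py
```

```text
hole size 0.026910779976982102 0.018414851276325507 lip size 0.01602965585168703 0.009729172082331178
eye-hook u,y mm: 9.34266075831261 0.753511064780587
hole centre in guard (should 58,80): 57.90937931516596 80.64476319313745
hole size 0.026910779976982102 0.018414851276325507 lip size 0.015703366952242392 0.009531131595334683
eye-hook u,y mm: 10.647954868606902 0.5985208468551569
hole centre in guard (should 58,80): 57.90937931516596 80.64476319313745
```

Request:
{"api": "drive_tool", "payload": {"commands": [[[0.03, 0.01, -0.002, 0], [0.03, 0.006, -0.002, 0], [0.016, 0, 0, 0], [0, 0, 0, 0]]]}}

```text
time: 17.25
tool_pos: [0.612, -0.0054, 0.2294]
ee_rot: [1.483, 1.039, 0.1]
wrist_force: [0.2, -0.1, -4.8]
width: 0.0154
```

```bash
python3 snap.py 11 wrist; python3 chk.py;  python3 - <<'E'
import numpy as np,cv2
s=np.load("wrist11.npz");cv2.imwrite("pics/w11.png",cv2.resize(s["pixels"][60:180,300:460,::-1],(800,600),interpolation=cv2.INTER_CUBIC))
E
```

```text
t 17.25 p [612.   -5.4 229.4] w 15.4 F [ 0.2 -0.1 -4.8] T [-0.03  0.56  0.01] q [-0.183 -0.165  1.663  0.157  1.134 -0.4  ]
x [ 0.505  0.05  -0.862] y [0.845 0.173 0.505] z [ 0.175 -0.984  0.045]
guard off hung: u 16.6 y -0.2 n 18.7 mm
u,y,n in tool per mm frac: [[3e-05, 0.004, -0.0], [-0.00021, -0.0, -0.00399], [-0.00399, 3e-05, 0.00021]]
```

View pics/w11.png

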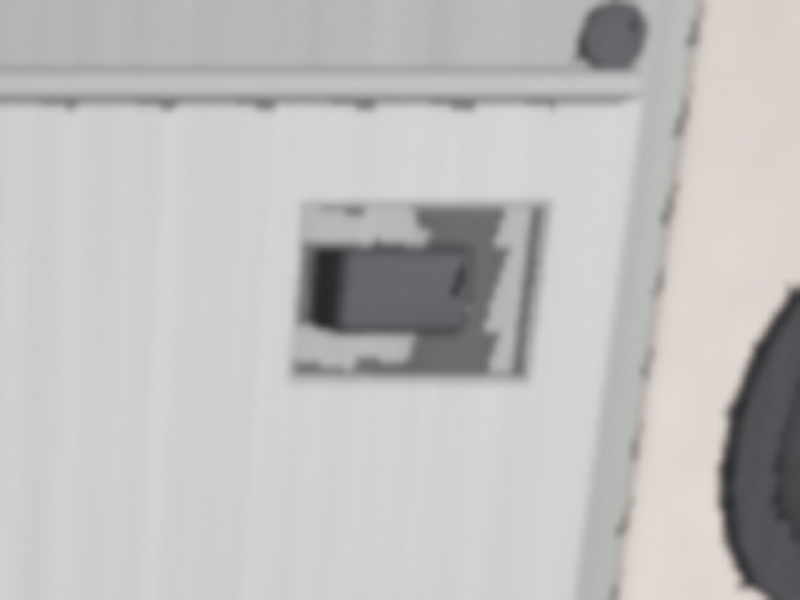

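```bash
python3 - <<'E'
from eye import rel
for h in (.0187,.015,.022): rel("wrist11.npz",[(303,203),(550,203),(526,378),(293,378)],[(345,248),(473,248),(468,330),(342,330)],h,"last.npz")
E
```

```text
hole size 0.02710764665626786 0.018725293710301613 lip size 0.015346707203550802 0.009216311518165508
eye-hook u,y mm: 13.31033740695596 0.06165851731651612
hole centre in guard (should 58,80): 57.95042518907012 80.70071080896892
hole size 0.02710764665626786 0.018725293710301613 lip size 0.015061631075119819 0.009045111900477826
eye-hook u,y mm: 14.428791118102183 -0.06883151867525103
hole centre in guard (should 58,80): 57.95042518907012 80.70071080896892
hole size 0.02710764665626786 0.018725293710301613 lip size 0.015600964291070496 0.009369003069076141
eye-hook u,y mm: 12.312797610528326 0.17804152239024815
hole centre in guard (should 58,80): 57.95042518907012 80.70071080896892
```

Eye–hook offset reads 13.3 mm upslope and 0 mm across, so I add 1.5 mm upslope and lower.

Request:
{"api": "drive_tool", "payload": {"commands": [[[0.02, 0.006, 0, 0], [0.02, 0, 0, 0], [0.016, 0, 0, 0], [0, 0, 0, 0], [0, 0, 0, 0]]]}}

```text
time: 17.8
tool_pos: [0.6205, -0.0044, 0.2189]
ee_rot: [1.482, 1.038, 0.099]
wrist_force: [-0.6, -0.4, -3.8]
width: 0.016
```

```bash
python3 snap.py 12 wrist; python3 chk.py;  python3 - <<'E'
import numpy as np,cv2
s=np.load("wrist12.npz");cv2.imwrite("pics/w12.png",cv2.resize(s["pixels"][60:180,300:460,::-1],(800,600),interpolation=cv2.INTER_CUBIC))
E
```

```text
t 17.8 p [620.5  -4.4 218.9] w 16.0 F [-0.6 -0.4 -3.8] T [-0.1   0.48 -0.  ] q [-0.178 -0.143  1.665  0.156  1.108 -0.399]
x [ 0.506  0.05  -0.861] y [0.845 0.173 0.506] z [ 0.174 -0.984  0.045]
guard off hung: u 18.8 y -1.0 n 5.3 mm
u,y,n in tool per mm frac: [[3e-05, 0.004, -0.0], [-0.00021, -0.0, -0.00399], [-0.00399, 3e-05, 0.00021]]
```

View pics/w12.png

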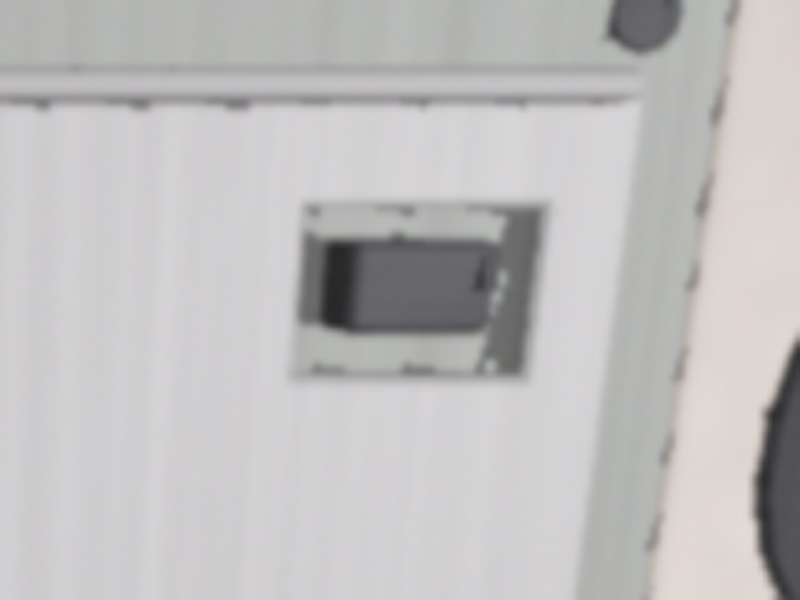

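Request:
{"api": "drive_tool", "payload": {"commands": [[[0.01, 0, 0, 0], [0.008, 0, 0, 0], [0.004, 0, 0, 0], [0, 0, 0, 0]]]}}

```text
time: 18.25
tool_pos: [0.6225, -0.0044, 0.2179]
ee_rot: [1.479, 1.036, 0.097]
wrist_force: [-13.4, -0.6, 8.2]
width: 0.0159
```

```bash
python3 snap.py 13; python3 chk.py
```

```text
t 18.25 p [622.5  -4.4 217.9] w 15.9 F [-13.4  -0.6   8.2] T [-0.14  1.74  0.04] q [-0.176 -0.139  1.664  0.155  1.103 -0.398]
x [ 0.507  0.049 -0.86 ] y [0.844 0.174 0.507] z [ 0.175 -0.983  0.047]
guard off hung: u 19.6 y -1.3 n 3.1 mm
u,y,n in tool per mm frac: [[3e-05, 0.004, 0.0], [-0.00021, 0.0, -0.00399], [-0.00399, 3e-05, 0.00021]]
```

Request:
{"api": "drive_tool", "payload": {"commands": [[[-0.003, -0.012, 0, 0], [-0.003, -0.012, 0, 0], [0, -0.012, 0, 0], [0, -0.01, 0, 0], [0, 0, 0, 0]]]}}

```text
time: 18.75
tool_pos: [0.6141, -0.0066, 0.2129]
ee_rot: [1.479, 1.032, 0.096]
wrist_force: [-1.5, 0.2, 5.5]
width: 0.0155
```

```bash
python3 snap.py 13 wrist; python3 chk.py;  python3 - <<'E'
import numpy as np,cv2
s=np.load("wrist13.npz");cv2.imwrite("pics/w13.png",cv2.resize(s["pixels"][60:180,300:460,::-1],(800,600),interpolation=cv2.INTER_CUBIC))
E
```

```text
t 18.75 p [614.1  -6.6 212.9] w 15.5 F [-1.5  0.2  5.5] T [-0.12  0.23 -0.02] q [-0.185 -0.16   1.693  0.161  1.091 -0.41 ]
x [ 0.511  0.049 -0.858] y [0.842 0.173 0.511] z [ 0.174 -0.984  0.047]
guard off hung: u 9.6 y -1.8 n 3.1 mm
u,y,n in tool per mm frac: [[5e-05, 0.004, -0.0], [-0.00022, 0.0, -0.00399], [-0.00399, 5e-05, 0.00022]]
```

View pics/w13.png

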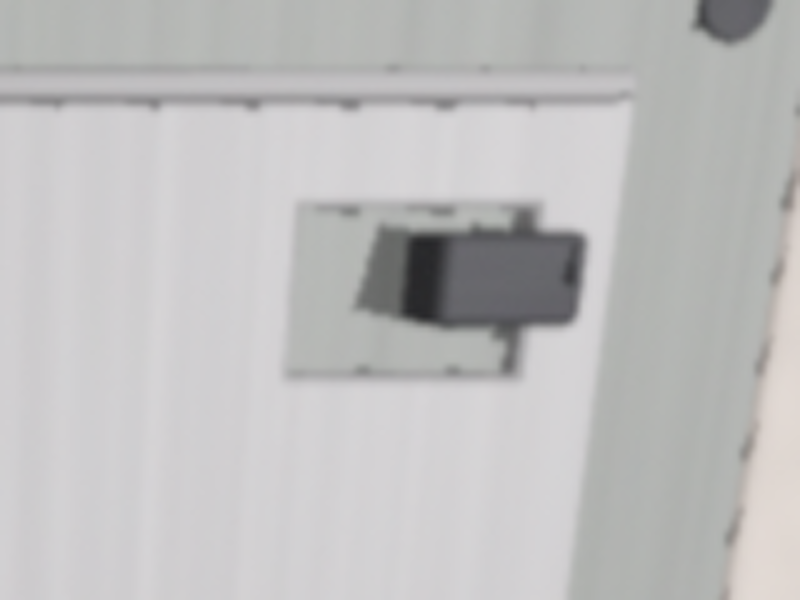

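The lip now covers the edge of the plate at (415,115). Continue down to the stem.

Request:
{"api": "drive_tool", "payload": {"commands": [[[0, -0.01, 0, 0], [0, -0.01, 0, 0], [0, -0.006, 0, 0], [0, 0, 0, 0]]]}}

```text
time: 19.2
tool_pos: [0.6089, -0.0078, 0.2098]
ee_rot: [1.479, 1.031, 0.096]
wrist_force: [-1.2, -0.1, 6.2]
width: 0.0157
```

```bash
python3 snap.py 13; python3 chk.py
```

```text
t 19.2 p [608.9  -7.8 209.8] w 15.7 F [-1.2 -0.1  6.2] T [-0.17  0.19  0.07] q [-0.19  -0.171  1.709  0.164  1.087 -0.416]
x [ 0.512  0.049 -0.858] y [0.841 0.173 0.512] z [ 0.174 -0.984  0.047]
guard off hung: u 3.4 y -1.9 n 3.1 mm
u,y,n in tool per mm frac: [[5e-05, 0.004, -0.0], [-0.00022, 0.0, -0.00399], [-0.00399, 5e-05, 0.00022]]
```

Request:
{"api": "drive_tool", "payload": {"commands": [[[0, -0.008, 0, 0], [0, -0.006, 0, 0], [0, 0, 0, 0]]]}}

```text
time: 19.5
tool_pos: [0.6082, -0.008, 0.2095]
ee_rot: [1.48, 1.025, 0.096]
wrist_force: [8.6, 1.4, 5.2]
width: 0.0158
```

```bash
python3 snap.py 14 wrist; python3 chk.py;  python3 - <<'E'
import numpy as np,cv2
s=np.load("wrist14.npz");cv2.imwrite("pics/w14.png",cv2.resize(s["pixels"][60:180,300:460,::-1],(800,600),interpolation=cv2.INTER_CUBIC))
E
```

```text
t 19.5 p [608.2  -8.  209.5] w 15.8 F [8.6 1.4 5.2] T [ 0.13 -0.96  0.06] q [-0.192 -0.176  1.716  0.168  1.08  -0.42 ]
x [ 0.517  0.05  -0.855] y [0.838 0.172 0.517] z [ 0.173 -0.984  0.047]
guard off hung: u 2.5 y -1.9 n 3.1 mm
u,y,n in tool per mm frac: [[8e-05, 0.004, -0.0], [-0.00022, 0.0, -0.00399], [-0.00399, 8e-05, 0.00022]]
```

View pics/w14.png

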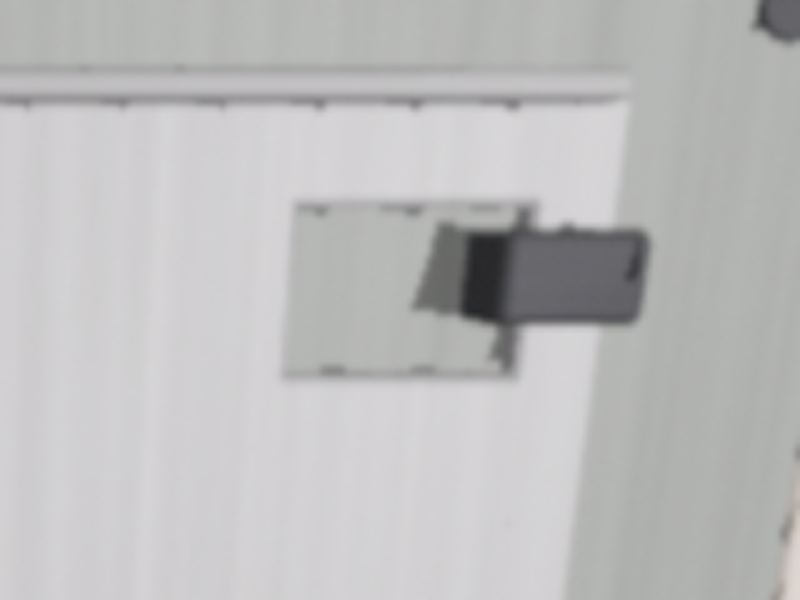

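Stem contact felt at about 9 N. A little more push to seat both, then release and back off.

Request:
{"api": "drive_tool", "payload": {"commands": [[[0, -0.006, 0, 0], [0, 0, 0, 0]]]}}

```text
time: 19.75
tool_pos: [0.6081, -0.008, 0.2096]
ee_rot: [1.48, 1.022, 0.097]
wrist_force: [12.8, 1.7, 4.2]
width: 0.0155
```

```bash
python3 snap.py 14; python3 chk.py
```

```text
t 19.75 p [608.1  -8.  209.6] w 15.5 F [12.8  1.7  4.2] T [ 0.24 -1.48  0.13] q [-0.193 -0.178  1.719  0.17   1.077 -0.421]
x [ 0.519  0.05  -0.853] y [0.837 0.172 0.52 ] z [ 0.173 -0.984  0.047]
guard off hung: u 2.4 y -1.9 n 3.3 mm
u,y,n in tool per mm frac: [[9e-05, 0.004, -0.0], [-0.00022, 0.0, -0.00399], [-0.00399, 9e-05, 0.00022]]
```

Request:
{"api": "drive_tool", "payload": {"commands": [[[0, 0, 0, 0], [0, 0, 0, 0], [0, 0, 0, 0], [0, 0, 0, 0], [-0.08, 0, 0, 0], [-0.16, 0, 0, 0], [-0.19, 0, 0, 0], [-0.19, 0, 0, 0], [0, 0, 0, 0]]], "grip": 0.6}}

```text
time: 20.65
tool_pos: [0.5249, -0.0166, 0.3468]
ee_rot: [1.473, 1.024, 0.09]
wrist_force: [0.4, 0.2, 1.3]
width: 0.0564
```

```bash
python3 snap.py 15 wrist scene top;  python3 - <<'E'
import numpy as np,cv2
s=np.load("scene15.npz");cv2.imwrite("pics/s15.png",cv2.resize(s["pixels"][120:260,230:400,::-1],(728,600),interpolation=cv2.INTER_CUBIC))
E
```

```text
t 20.65 p [524.9 -16.6 346.8] w 56.4 F [0.4 0.2 1.3] T [-0.05  0.13 -0.  ] q [-0.261 -0.374  1.597  0.182  1.402 -0.432]
x [ 0.518  0.047 -0.854] y [0.838 0.174 0.518] z [ 0.173 -0.984  0.051]
```

View pics/wrist15.png

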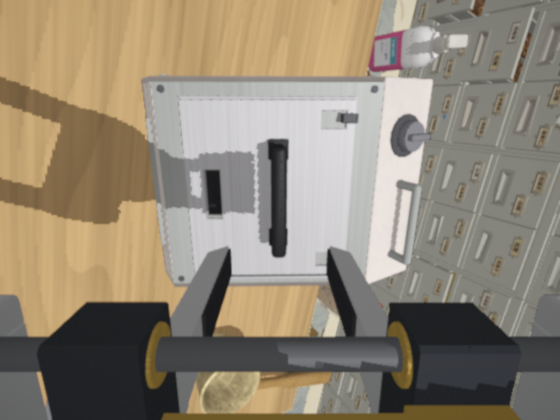

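View pics/s15.png

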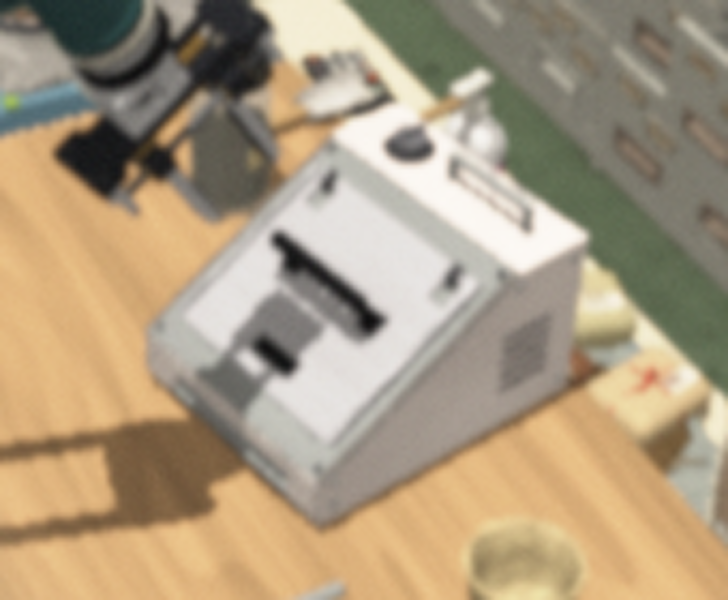

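Both eyes are down on their hooks: in the wrist view the left hook lies over the plate edge at (345,118), the right one at (325,258) near the finger, and the scene view shows both lips over the plate with the slots aligned. Next the tool goes back to vertical at the inner limit on the way to the pin.

Request:
{"api": "drive_tool", "payload": {"commands": [[[-0.126, -0.115, -0.105, 0], [-0.126, -0.115, -0.105, 0], [-0.126, -0.115, -0.105, 0], [-0.126, -0.115, -0.105, 0], [-0.126, -0.115, -0.105, 0], [0, -0.19, -0.02, 0], [0, -0.19, -0.02, 0], [0, -0.19, -0.02, 0]]]}}

```text
time: 21.6
tool_pos: [0.2499, 0.1339, 0.368]
ee_rot: [1.368, 1.123, -0.03]
wrist_force: [0.3, 0.0, -0.9]
width: 0.0563
```

```bash
python3 snap.py x
```

```text
t 21.6 p [249.9 133.9 368. ] w 56.3 F [ 0.3  0.  -0.9] T [0.02 0.14 0.01] q [ 0.614 -0.754  1.714 -0.271  1.806  0.327]
x [ 0.433 -0.013 -0.901] y [0.889 0.175 0.424] z [ 0.152 -0.984  0.087]
```

Request:
{"api": "drive_tool", "payload": {"commands": [[[0, -0.1, 0.17, 0], [0, -0.1, 0.17, 0], [0, -0.17, 0.08, 0], [0, -0.19, 0, 0], [0, -0.19, 0, 0], [0, -0.19, 0, 0]]]}}

```text
time: 22.2
tool_pos: [0.1673, 0.1104, 0.373]
ee_rot: [1.066, 1.22, -0.357]
wrist_force: [-0.1, 1.6, -0.8]
width: 0.0563
```

```bash
python3 snap.py x
```

```text
t 22.2 p [167.3 110.4 373. ] w 56.3 F [-0.1  1.6 -0.8] T [ 0.1   0.09 -0.04] q [ 0.872 -0.753  1.674 -0.377  2.067  0.517]
x [ 0.322 -0.12  -0.939] y [0.939 0.166 0.301] z [ 0.12  -0.979  0.166]
```

Request:
{"api": "drive_tool", "payload": {"commands": [[[0.138, 0.02, 0.14, 0], [0.138, 0.02, 0.14, 0], [0.138, 0.02, 0.14, 0], [0.138, 0.02, 0.14, 0]]]}}

```text
time: 22.6
tool_pos: [0.2703, 0.022, 0.3085]
ee_rot: [0.949, 1.248, -0.466]
wrist_force: [1.2, 1.5, -0.2]
width: 0.0564
```

```bash
python3 snap.py x
```

```text
t 22.6 p [270.3  22.  308.5] w 56.4 F [ 1.2  1.5 -0.2] T [0.03 0.04 0.02] q [ 0.089 -0.753  1.804 -0.173  1.81  -0.132]
x [ 0.284 -0.143 -0.948] y [0.95  0.174 0.258] z [ 0.128 -0.974  0.185]
```

Request:
{"api": "drive_tool", "payload": {"commands": [[[0.064, -0.03, 0.15, 0], [0.064, -0.03, 0.15, 0], [0.064, -0.03, 0.15, 0], [0, -0.16, -0.1, 0], [0, -0.16, -0.1, 0], [0, -0.16, -0.1, 0]]]}}

```text
time: 23.2
tool_pos: [0.2562, -0.0425, 0.2687]
ee_rot: [0.765, 1.342, -0.677]
wrist_force: [0.4, 0.1, 0.1]
width: 0.0565
```

```bash
python3 snap.py x
```

```text
t 23.2 p [256.2 -42.5 268.7] w 56.5 F [0.4 0.1 0.1] T [ 0.08 -0.02 -0.03] q [-0.258 -0.753  1.867 -0.095  1.817 -0.42 ]
x [ 0.177 -0.142 -0.974] y [0.978 0.14  0.157] z [ 0.114 -0.98   0.163]
```

Request:
{"api": "drive_tool", "payload": {"commands": [[[0, -0.02, 0.19, 0], [0, -0.02, 0.19, 0], [0, -0.04, 0.14, 0], [0, -0.14, -0.13, 0], [0, -0.14, -0.13, 0], [0, -0.14, -0.13, 0], [0, -0.14, -0.13, 0]]]}}

```text
time: 23.9
tool_pos: [0.2035, -0.1016, 0.2812]
ee_rot: [0.591, 1.45, -0.846]
wrist_force: [1.2, 0.3, -0.2]
width: 0.0566
```

```bash
python3 snap.py x
```

```text
t 23.9 p [ 203.5 -101.6  281.2] w 56.6 F [ 1.2  0.3 -0.2] T [ 0.03 -0.05 -0.02] q [-0.684 -0.754  1.828 -0.021  1.948 -0.826]
x [ 0.08  -0.09  -0.993] y [0.988 0.137 0.067] z [ 0.13  -0.987  0.1  ]
```

Request:
{"api": "drive_tool", "payload": {"commands": [[[0, -0.1, 0.06, 0], [0, -0.14, -0.12, 0], [0, -0.14, -0.12, 0], [0, -0.14, -0.12, 0], [0, -0.14, -0.12, 0]]]}}

```text
time: 24.4
tool_pos: [0.1488, -0.0826, 0.3169]
ee_rot: [-1.008, 1.526, -2.447]
wrist_force: [0.1, -0.7, 0.3]
width: 0.0563
```

```bash
python3 snap.py x
```

```text
t 24.4 p [148.8 -82.6 316.9] w 56.3 F [ 0.1 -0.7  0.3] T [-0.06 -0.12  0.06] q [-0.749 -0.753  1.75  -0.054  2.15  -0.911]
x [-0.035 -0.029 -0.999] y [ 0.991  0.132 -0.038] z [ 0.133 -0.991  0.024]
```

```bash
python3 - <<'E'
from h import *
from bench import robot
w=dict(np.load("wrist2.npz"));t=dict(np.load("top0.npz"));z=np.array([0,0,1.])
f=lambda x,y:(120+(x+.5)/5.714-.5,110+(y+.5)/5.714-.5)
print("w2 knob",onplane(w,*f(165,392),z,.172),"collar",onplane(w,*f(220,354),z,.132))
G=cv2.cvtColor(t["pixels"],cv2.COLOR_RGB2GRAY).astype(float)[217:236,388:406]
print("top",onplane(t,240+631/4-.4,100+505/4-.4,z,.165))
m=(G<60);yy,xx=np.nonzero(m);print(xx.mean()+388,yy.mean()+217,m.sum(),onplane(t,xx.mean()+388,yy.mean()+217,z,.162))
o=robot.get_obs();p,R=pose(o)
P=np.array([.4365,-.345,.23]);plan(P,o)
E
```

```text
w2 knob [ 0.43993223 -0.34530025  0.172     ] collar [ 0.44068673 -0.34668074  0.132     ]
top [ 0.4412574  -0.34523586  0.165     ]
396.15384615384613 226.15384615384616 26 [ 0.44034899 -0.34206493  0.162     ]
frac [0.3377 1.0151 1.1843] mm [ 84.4 253.8 296.1]
```

Request:
{"api": "drive_tool", "payload": {"commands": [[[0.03, 0.115, 0.131, 0], [0.03, 0.115, 0.131, 0], [0.03, 0.115, 0.131, 0], [0.03, 0.115, 0.131, 0], [0.03, 0.115, 0.131, 0], [0.03, 0.115, 0.131, 0], [0.03, 0.115, 0.131, 0], [0.03, 0.115, 0.131, 0], [0.04, 0.105, 0.12, 0], [0, 0, 0, 0], [0, 0, 0, 0]]]}}

```text
time: 25.5
tool_pos: [0.4395, -0.34, 0.245]
ee_rot: [-1.032, 1.526, -2.469]
wrist_force: [0.3, -0.1, 0.4]
width: 0.0564
```

```bash
python3 snap.py 20 wrist; python3 - <<'E'
from h import *
from bench import robot
o=robot.get_obs();p,R=pose(o)
for z in (.2,.133): plan(np.array([.440,-.3455,z])+R[:,0]*[.0188,.0188,0],o)
E
```

```text
t 25.5 p [ 439.5 -340.   245. ] w 56.4 F [ 0.3 -0.1  0.4] T [ 0.01 -0.11  0.03] q [-0.732  0.105  1.275 -0.045  1.769 -0.875]
x [-0.035 -0.028 -0.999] y [ 0.99   0.133 -0.039] z [ 0.134 -0.991  0.023]
frac [0.1889 0.0036 0.0196] mm [47.2  0.9  4.9]
frac [0.4566 0.0133 0.0126] mm [114.1   3.3   3.2]
```

View pics/wrist20.png

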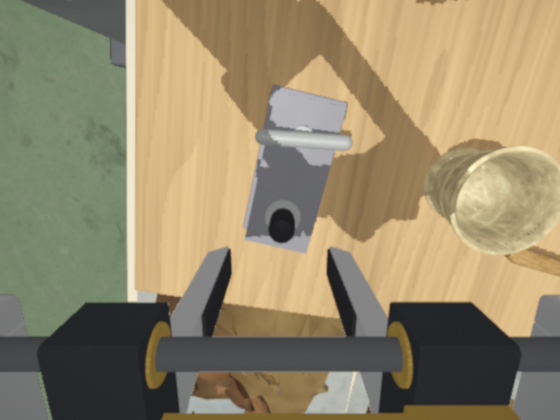

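```bash
python3 - <<'E'
from h import *
w=dict(np.load("wrist20.npz"));z=np.array([0,0,1.])
G=w["pixels"].astype(int).sum(2)[200:250,262:302];m=(G<120);yy,xx=np.nonzero(m)
print(xx.min()+262,xx.max()+262,yy.min()+200,yy.max()+200,xx.mean()+262)
print(onplane(w,281.5,230,z,.172))
E
```

```text
270 293 210 241 281.67149758454104
[ 0.43955992 -0.34597844  0.172     ]
```

Request:
{"api": "drive_tool", "payload": {"commands": [[[0.12, 0.004, 0.01, 0], [0.12, 0.004, 0.005, 0], [0.1, 0.002, 0, 0], [0.09, 0.002, 0, 0], [0, 0, 0, 0], [0, 0, 0, 0]]]}}

```text
time: 26.15
tool_pos: [0.44, -0.3471, 0.1433]
ee_rot: [-0.811, 1.526, -2.248]
wrist_force: [0.4, -1.0, 0.3]
width: 0.0564
```

```bash
python3 snap.py 21 wrist; python3 - <<'E'
from h import *
from bench import robot
o=robot.get_obs();p,R=pose(o)
plan(np.array([.440,-.3455,.137])+R[:,0]*[.0188,.0188,0],o)
E
```

```text
t 26.15 p [ 440.  -347.1  143.3] w 56.4 F [ 0.4 -1.   0.3] T [ 0.04 -0.07  0.04] q [-0.741  0.131  1.446 -0.044  1.561 -0.874]
x [-0.028 -0.035 -0.999] y [ 0.991  0.132 -0.032] z [ 0.133 -0.991  0.031]
frac [ 0.0288 -0.0029 -0.0076] mm [ 7.2 -0.7 -1.9]
```

View pics/wrist21.png

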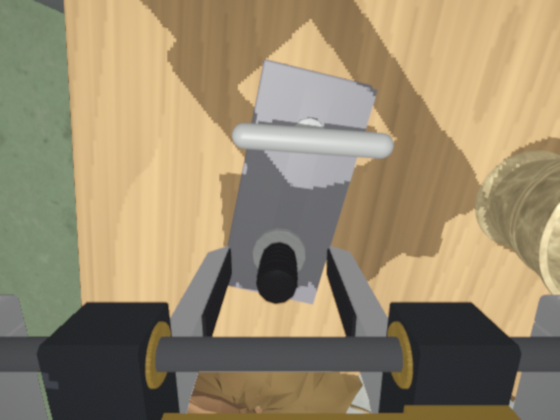

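The knob is centred between the fingers at (277,280). Go down 6 mm and grip.

Request:
{"api": "drive_tool", "payload": {"commands": [[[0.025, -0.002, -0.006, 0], [0, 0, 0, 0]]]}}

```text
time: 26.4
tool_pos: [0.4396, -0.3463, 0.1364]
ee_rot: [-0.813, 1.526, -2.25]
wrist_force: [-1.1, 0.1, -0.6]
width: 0.0564
```

Request:
{"api": "drive_tool", "payload": {"commands": [[[0, 0, 0, 0], [0, 0, 0, 0], [0, 0, 0, 0], [0, 0, 0, 0], [0, 0, 0, 0], [0, 0, 0, 0]]], "grip": 0}}

```text
time: 27.0
tool_pos: [0.4398, -0.3465, 0.1357]
ee_rot: [-0.829, 1.527, -2.267]
wrist_force: [0.6, 0.4, -0.1]
width: 0.0219
```

```bash
python3 snap.py 22; cp last.npz grasp2.npz
```

```text
t 27.0 p [ 439.8 -346.5  135.7] w 21.9 F [ 0.6  0.4 -0.1] T [ 0.01 -0.21  0.04] q [-0.741  0.134  1.458 -0.044  1.547 -0.873]
x [-0.028 -0.034 -0.999] y [ 0.991  0.132 -0.033] z [ 0.133 -0.991  0.03 ]
```

Request:
{"api": "drive_tool", "payload": {"commands": [[[-0.06, -0.002, 0.0018, 0], [-0.12, -0.004, 0.0036, 0], [-0.16, -0.0053, 0.0048, 0], [-0.19, 0, 0, 0], [-0.19, 0, 0, 0], [-0.19, 0, 0, 0], [-0.1, 0, 0, 0]]]}}

```text
time: 27.7
tool_pos: [0.4441, -0.3406, 0.3944]
ee_rot: [-0.68, 1.525, -2.118]
wrist_force: [-0.1, -0.2, -1.0]
width: 0.0214
```

```bash
python3 snap.py 23 wrist scene;python3 - <<'E'
import numpy as np,cv2
s=np.load("scene23.npz");cv2.imwrite("pics/s23.png",cv2.resize(s["pixels"][200:340,200:380,::-1],(771,600),interpolation=cv2.INTER_CUBIC))
E
```

```text
t 27.7 p [ 444.1 -340.6  394.4] w 21.4 F [-0.1 -0.2 -1. ] T [ 0.03 -0.14  0.05] q [-0.727  0.151  0.926 -0.051  2.056 -0.884]
x [-0.024 -0.039 -0.999] y [ 0.991  0.132 -0.029] z [ 0.133 -0.991  0.035]
```

View pics/wrist23.png

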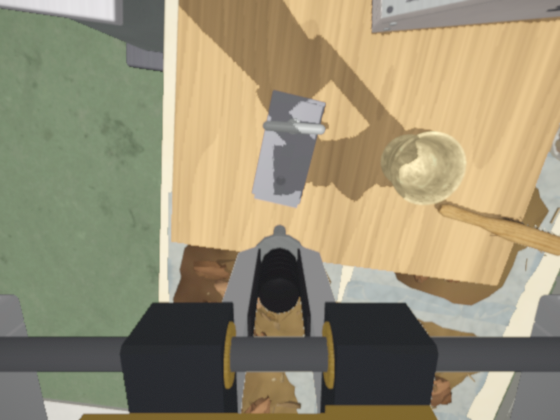

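View pics/s23.png

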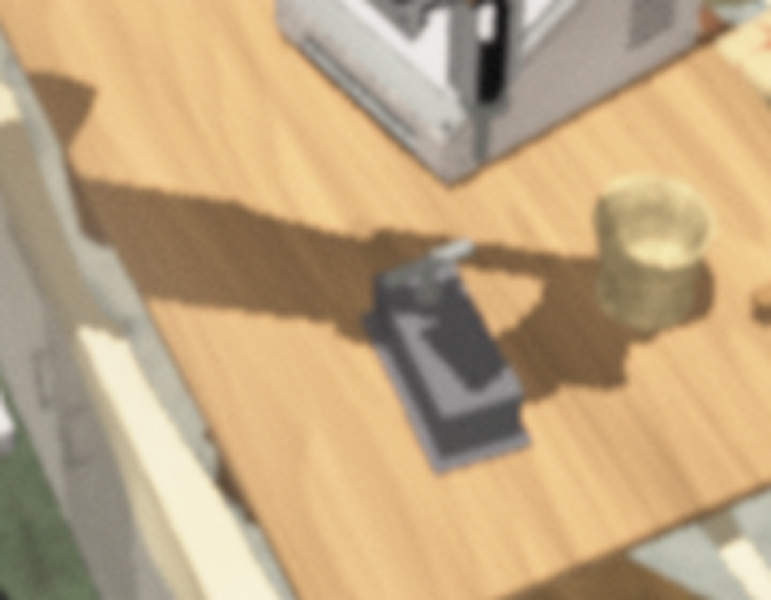

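The pin is held straight (tip at (280,229), in line with the knob), and the key stands untouched. Now over to the far limit, to build the tilt again.

Request:
{"api": "drive_tool", "payload": {"commands": [[[-0.05, 0.1, -0.14, 0], [-0.05, 0.112, -0.15, 0], [-0.026, 0.112, -0.152, 0], [-0.026, 0.112, -0.152, 0], [-0.026, 0.112, -0.152, 0], [-0.026, 0.112, -0.152, 0], [-0.026, 0.112, -0.152, 0], [-0.026, 0.112, -0.152, 0], [-0.026, 0.112, -0.152, 0], [-0.026, 0.112, -0.152, 0], [-0.026, 0.112, -0.152, 0], [-0.026, 0.112, -0.152, 0], [-0.026, 0.112, -0.152, 0], [-0.05, 0.18, -0.02, 0], [-0.05, 0.18, -0.02, 0], [-0.05, 0.18, -0.02, 0], [-0.05, 0.18, -0.02, 0], [-0.05, 0.18, -0.02, 0], [-0.04, 0.18, -0.02, 0]]]}}

```text
time: 29.7
tool_pos: [0.7825, 0.2057, 0.3674]
ee_rot: [1.53, 1.39, 0.095]
wrist_force: [0.5, 0.3, -1.3]
width: 0.0216
```

```bash
python3 snap.py x
```

```text
t 29.7 p [782.5 205.7 367.4] w 21.6 F [ 0.5  0.3 -1.3] T [-0.04  0.06 -0.03] q [ 0.195  0.672  0.279 -0.02   2.011  0.049]
x [ 0.179  0.017 -0.984] y [0.975 0.134 0.179] z [ 0.135 -0.991  0.007]
```

Request:
{"api": "drive_tool", "payload": {"commands": [[[-0.03, 0.18, -0.06, 0], [-0.03, 0.18, -0.06, 0], [-0.03, 0.18, -0.06, 0], [-0.03, 0.18, -0.05, 0], [-0.02, 0.18, -0.05, 0], [-0.02, 0.18, -0.05, 0], [-0.02, 0.18, -0.05, 0], [-0.02, 0.18, -0.05, 0], [-0.02, 0.18, -0.05, 0], [0, 0, 0, 0]]]}}

```text
time: 30.7
tool_pos: [0.8831, 0.2939, 0.3589]
ee_rot: [1.648, 1.108, 0.22]
wrist_force: [-0.3, 0.2, -2.2]
width: 0.0217
```

```bash
python3 snap.py x
```

```text
t 30.7 p [883.1 293.9 358.9] w 21.7 F [-0.3  0.2 -2.2] T [-0.06  0.24 -0.02] q [ 0.269  0.724  0.279 -0.022  1.676  0.118]
x [ 0.436  0.098 -0.895] y [0.887 0.119 0.445] z [ 0.15  -0.988 -0.035]
```

Request:
{"api": "drive_tool", "payload": {"commands": [[[0, 0.04, 0.19, 0], [0, 0.04, 0.19, 0], [0, 0.06, 0.18, 0], [-0.02, 0.18, 0.04, 0], [-0.02, 0.15, 0.02, 0], [0, 0, 0, 0]]]}}

```text
time: 31.3
tool_pos: [0.9414, 0.1421, 0.3772]
ee_rot: [1.642, 1.03, 0.211]
wrist_force: [-0.4, 0.5, -1.2]
width: 0.0218
```

```bash
python3 snap.py x
```

```text
t 31.3 p [941.4 142.1 377.2] w 21.8 F [-0.4  0.5 -1.2] T [-0.1   0.24  0.02] q [ 0.062  0.719  0.276  0.076  1.611 -0.054]
x [ 0.503  0.108 -0.858] y [0.851 0.109 0.513] z [ 0.149 -0.988 -0.037]
```

```bash
cat > pin.py <<'E'
from h import *
from bench import robot
o=robot.get_obs();p,R=pose(o)
u=np.array([.8484,.1741,.5]);n=np.array([-.4898,-.1005,.866]);y=np.cross(n,u)
SG=np.array([.5536,-.0181,.1606])
tip=p+R@np.array([.0637,0,-.0008]);d=tip-SG
print("tip vs guard slot: u %.1f y %.1f n %.1f mm"%tuple(1000*np.array([d@u,d@y,d@n])))
F=o["wrist_force"];print("F u %.1f y %.1f n %.1f"%(F@u,F@y,F@n))
print("frac per mm u,y,n:",np.round(np.array([R.T@u,R.T@y,R.T@n])/250,5).tolist())
def goto(du,dy,dn):
    t=SG+(du*u+dy*y+dn*n)/1000;f=R.T@(t-tip)/.25;print("goto",du,dy,dn,np.round(f,4),"rows",round(np.linalg.norm(f)/.2,1))
E
python3 -c "
from pin import *
goto(0,0,150);goto(0,0,60);goto(0,0,15)"
python3 - <<'E'
import numpy as np,cv2
s=np.load("wrist15.npz");cv2.imwrite("pics/w15.png",cv2.resize(s["pixels"][150:240,180:300,::-1],(800,600),interpolation=cv2.INTER_CUBIC))
E
```

```text
tip vs guard slot: u 466.3 y 80.1 n -82.2 mm
F u -0.9 y 0.6 n -0.9
frac per mm u,y,n: [[7e-05, 0.00399, -0.00026], [2e-05, -0.00026, -0.00399], [-0.004, 7e-05, -2e-05]]
goto 0 0 150 [-0.9612 -1.8253  0.4336] rows 10.5
goto 0 0 60 [-0.6013 -1.8312  0.4356] rows 9.9
goto 0 0 15 [-0.4213 -1.8342  0.4365] rows 9.7
```

View pics/w15.png

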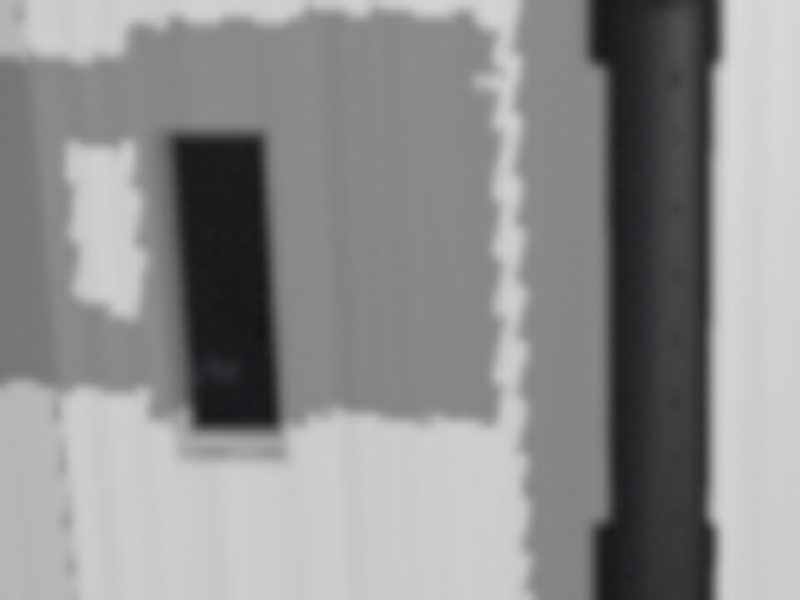

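Request:
{"api": "drive_tool", "payload": {"commands": [[[-0.18, -0.05, 0, 0], [-0.17, -0.09, 0.02, 0], [-0.15, -0.12, 0.03, 0], [-0.11, -0.15, 0.04, 0], [-0.02, -0.19, 0.045, 0], [-0.02, -0.19, 0.045, 0], [-0.02, -0.19, 0.045, 0], [-0.02, -0.19, 0.045, 0], [-0.02, -0.19, 0.045, 0], [-0.02, -0.19, 0.045, 0], [0, -0.19, 0.045, 0], [0, -0.09, 0.02, 0], [0, 0, 0, 0], [0, 0, 0, 0]]]}}

```text
time: 32.7
tool_pos: [0.4765, -0.0312, 0.2962]
ee_rot: [1.64, 1.027, 0.212]
wrist_force: [0.4, -0.1, -1.6]
width: 0.0217
```

```bash
python3 snap.py 30 wrist; python3 -c "
from pin import *
goto(0,0,40);goto(0,0,15)"
```

```text
t 32.7 p [476.5 -31.2 296.2] w 21.7 F [ 0.4 -0.1 -1.6] T [-0.05  0.24  0.04] q [-0.413 -0.477  1.761  0.311  1.409 -0.535]
x [ 0.506  0.109 -0.856] y [0.849 0.111 0.516] z [ 0.151 -0.988 -0.036]
tip vs guard slot: u 2.1 y 3.7 n 92.9 mm
F u -0.0 y -0.2 n -0.8
frac per mm u,y,n: [[8e-05, 0.00399, -0.00024], [2e-05, -0.00024, -0.00399], [-0.004, 8e-05, -2e-05]]
goto 0 0 40 [ 0.2112 -0.0118  0.0166] rows 1.1
goto 0 0 15 [ 0.3111 -0.0138  0.0172] rows 1.6
```

View pics/wrist30.png

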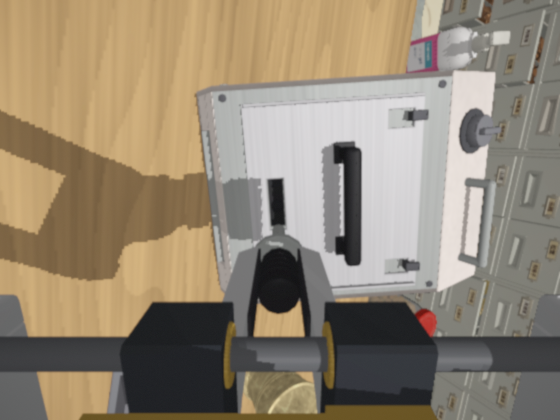

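This view confirms both hooks over the plate edge at (412,117) and (405,265), the slot at (277,202), and the pin tip at (279,232). I lower to 12 mm above the guard.

Request:
{"api": "drive_tool", "payload": {"commands": [[[0.12, -0.007, 0.008, 0], [0.12, -0.006, 0.008, 0], [0.08, 0, 0, 0], [0, 0, 0, 0], [0, 0, 0, 0]]]}}

```text
time: 33.25
tool_pos: [0.5154, -0.0269, 0.2256]
ee_rot: [1.642, 1.029, 0.214]
wrist_force: [0.2, 0.7, -1.4]
width: 0.0215
```

```bash
python3 snap.py 31 wrist; python3 -c "
from pin import *"; python3 - <<'E'
import numpy as np,cv2
s=np.load("wrist31.npz");cv2.imwrite("pics/w31.png",cv2.resize(s["pixels"][150:300,200:400,::-1],(800,600),interpolation=cv2.INTER_CUBIC))
E
```

```text
t 33.25 p [515.4 -26.9 225.6] w 21.5 F [ 0.2  0.7 -1.4] T [-0.1   0.22  0.01] q [-0.355 -0.383  1.84   0.299  1.23  -0.533]
x [ 0.504  0.109 -0.857] y [0.85  0.112 0.514] z [ 0.152 -0.988 -0.037]
tip vs guard slot: u 0.4 y -0.3 n 13.0 mm
F u 0.2 y 0.2 n -1.4
frac per mm u,y,n: [[8e-05, 0.00399, -0.00024], [2e-05, -0.00024, -0.00399], [-0.004, 8e-05, -2e-05]]
```

View pics/w31.png

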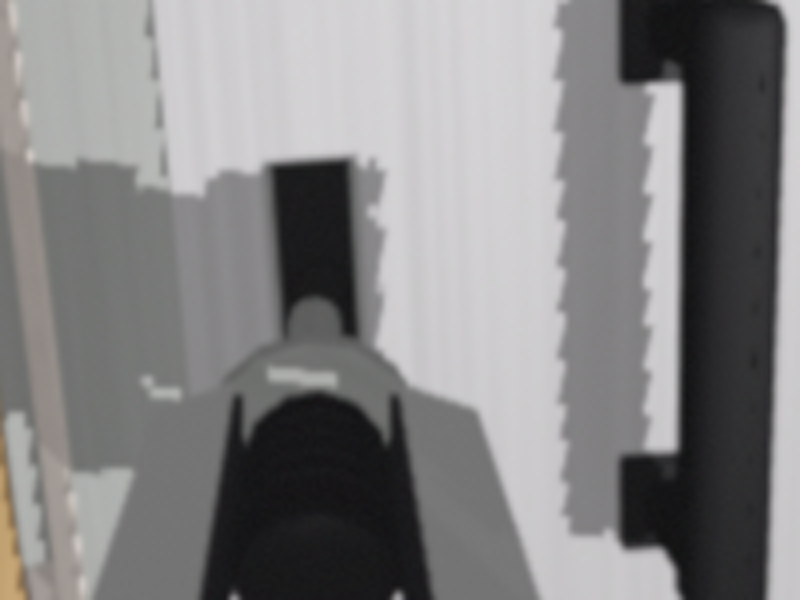

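Tip is centred over the slot ((279,225) against slot edges 271–289). Lower into the slot.

Request:
{"api": "drive_tool", "payload": {"commands": [[[0.06, 0.002, 0, 0], [0.06, 0, 0, 0], [0.04, 0, 0, 0], [0, 0, 0, 0]]]}}

```text
time: 33.7
tool_pos: [0.5351, -0.0232, 0.1904]
ee_rot: [1.642, 1.03, 0.213]
wrist_force: [-0.7, -0.8, -1.6]
width: 0.0213
```

```bash
python3 snap.py x; python3 -c "
from pin import *"
```

```text
t 33.7 p [535.1 -23.2 190.4] w 21.3 F [-0.7 -0.8 -1.6] T [-0.09  0.27  0.02] q [-0.325 -0.324  1.868  0.295  1.139 -0.528]
x [ 0.503  0.109 -0.857] y [0.851 0.111 0.513] z [ 0.151 -0.988 -0.037]
tip vs guard slot: u -0.6 y -0.1 n -28.3 mm
F u -1.5 y -0.7 n -0.9
frac per mm u,y,n: [[7e-05, 0.00399, -0.00025], [2e-05, -0.00025, -0.00399], [-0.004, 7e-05, -3e-05]]
```

Request:
{"api": "drive_tool", "payload": {"commands": [[[0.012, 0.002, 0, 0], [0.008, 0, 0, 0], [0.006, 0, 0, 0], [0, 0, 0, 0]]]}}

```text
time: 34.1
tool_pos: [0.5388, -0.0227, 0.1855]
ee_rot: [1.641, 1.029, 0.211]
wrist_force: [0.1, 0.1, -2.4]
width: 0.0213
```

```bash
python3 snap.py x; python3 -c "
from pin import *"
```

```text
t 34.1 p [538.8 -22.7 185.5] w 21.3 F [ 0.1  0.1 -2.4] T [-0.12  0.21  0.  ] q [-0.321 -0.314  1.87   0.294  1.124 -0.527]
x [ 0.504  0.108 -0.857] y [0.85  0.11  0.514] z [ 0.15  -0.988 -0.036]
tip vs guard slot: u 0.3 y -0.4 n -34.4 mm
F u -1.1 y 0.1 n -2.1
frac per mm u,y,n: [[7e-05, 0.00399, -0.00025], [2e-05, -0.00025, -0.00399], [-0.004, 7e-05, -2e-05]]
```

Request:
{"api": "drive_tool", "payload": {"commands": [[[0.004, 0, 0, 0], [0.004, 0, 0, 0], [0.002, 0, 0, 0], [0, 0, 0, 0]]]}}

```text
time: 34.5
tool_pos: [0.5401, -0.0225, 0.1839]
ee_rot: [1.64, 1.029, 0.211]
wrist_force: [-4.4, -0.1, 2.0]
width: 0.0213
```

```bash
python3 -c "
from pin import *"
```

```text
tip vs guard slot: u 0.6 y -0.5 n -36.4 mm
F u -2.8 y 0.8 n 3.9
frac per mm u,y,n: [[7e-05, 0.00399, -0.00025], [2e-05, -0.00025, -0.00399], [-0.004, 7e-05, -2e-05]]
```

Disc felt at 36 mm depth, about 5 N. Feel along +y in 5 mm steps.

Request:
{"api": "drive_tool", "payload": {"commands": [[[0, -0.001, -0.01, 0], [0, 0, -0.01, 0], [0, 0, 0, 0]]]}}

```text
time: 34.8
tool_pos: [0.5396, -0.0173, 0.1842]
ee_rot: [1.64, 1.027, 0.211]
wrist_force: [-2.7, -1.6, 3.7]
width: 0.0215
```

```bash
python3 -c "
from pin import *"
```

```text
tip vs guard slot: u 1.4 y 4.7 n -36.4 mm
F u -0.7 y -1.0 n 4.7
frac per mm u,y,n: [[8e-05, 0.00399, -0.00025], [2e-05, -0.00025, -0.00399], [-0.004, 8e-05, -2e-05]]
```

Request:
{"api": "drive_tool", "payload": {"commands": [[[0, 0, -0.01, 0], [0, 0, -0.01, 0], [0, 0, 0, 0]]]}}

```text
time: 35.1
tool_pos: [0.5386, -0.012, 0.1842]
ee_rot: [1.642, 1.028, 0.212]
wrist_force: [-2.8, -2.3, 4.9]
width: 0.0217
```

```bash
python3 -c "
from pin import *"
```

```text
tip vs guard slot: u 1.4 y 10.1 n -36.5 mm
F u -0.3 y -1.7 n 5.8
frac per mm u,y,n: [[8e-05, 0.00399, -0.00025], [2e-05, -0.00025, -0.00399], [-0.004, 8e-05, -3e-05]]
```

Request:
{"api": "drive_tool", "payload": {"commands": [[[0, -0.003, -0.01, 0], [0, 0, -0.01, 0], [0, 0, 0, 0]]]}}

```text
time: 35.4
tool_pos: [0.537, -0.0072, 0.1837]
ee_rot: [1.642, 1.028, 0.212]
wrist_force: [-3.3, -1.1, 6.1]
width: 0.0214
```

```bash
python3 -c "
from pin import *"
```

```text
tip vs guard slot: u 0.6 y 15.2 n -36.6 mm
F u 0.1 y -0.4 n 7.1
frac per mm u,y,n: [[7e-05, 0.00399, -0.00025], [2e-05, -0.00025, -0.00399], [-0.004, 7e-05, -3e-05]]
```

Request:
{"api": "drive_tool", "payload": {"commands": [[[0, 0, -0.008, 0], [0, 0, -0.006, 0], [0, 0, 0, 0]]]}}

```text
time: 35.7
tool_pos: [0.5365, -0.0043, 0.1838]
ee_rot: [1.64, 1.029, 0.21]
wrist_force: [-3.3, -3.8, 5.5]
width: 0.0215
```

```bash
python3 -c "
from pin import *"
```

```text
tip vs guard slot: u 0.7 y 18.0 n -36.6 mm
F u -0.8 y -3.0 n 6.7
frac per mm u,y,n: [[7e-05, 0.00399, -0.00025], [2e-05, -0.00025, -0.00399], [-0.004, 7e-05, -2e-05]]
```

No hole on the +y side. Lift 2 mm, go back past the middle and feel towards −y.

Request:
{"api": "drive_tool", "payload": {"commands": [[[-0.01, 0, 0, 0], [0, 0.0, 0.044, 0], [0, -0.003, 0.045, 0], [0.008, 0, 0, 0], [0, 0, 0, 0]]]}}

```text
time: 36.2
tool_pos: [0.5386, -0.0258, 0.1824]
ee_rot: [1.644, 1.03, 0.214]
wrist_force: [-2.1, -0.9, 4.0]
width: 0.0216
```

```bash
python3 -c "
from pin import *"
```

```text
tip vs guard slot: u -2.0 y -3.4 n -36.7 mm
F u 0.0 y -0.5 n 4.6
frac per mm u,y,n: [[7e-05, 0.00399, -0.00025], [2e-05, -0.00025, -0.00399], [-0.004, 7e-05, -3e-05]]
```

Request:
{"api": "drive_tool", "payload": {"commands": [[[0.001, 0, 0.01, 0], [0, 0, 0.01, 0], [0, 0, 0, 0]]]}}

```text
time: 36.5
tool_pos: [0.5398, -0.0305, 0.1816]
ee_rot: [1.644, 1.029, 0.214]
wrist_force: [1.5, 2.4, 0.0]
width: 0.0214
```

```bash
python3 -c "
from pin import *"
```

```text
tip vs guard slot: u -2.2 y -8.2 n -37.4 mm
F u 1.7 y 2.1 n -0.9
frac per mm u,y,n: [[7e-05, 0.00399, -0.00025], [2e-05, -0.00025, -0.00399], [-0.004, 7e-05, -3e-05]]
```

The axial force vanished at y ≈ −8 mm: the tip is over the hole. Centre up slope by 2 mm and dip further.

Request:
{"api": "drive_tool", "payload": {"commands": [[[0, 0.006, 0.004, 0], [0.006, 0, 0, 0], [0, 0, 0, 0]]]}}

```text
time: 36.8
tool_pos: [0.5415, -0.0319, 0.1805]
ee_rot: [1.643, 1.031, 0.212]
wrist_force: [-0.4, -0.3, -0.3]
width: 0.022
```

```bash
python3 -c "
from pin import *"
```

```text
tip vs guard slot: u -1.6 y -10.0 n -39.1 mm
F u -0.6 y -0.2 n -0.1
frac per mm u,y,n: [[6e-05, 0.00399, -0.00025], [2e-05, -0.00025, -0.00399], [-0.004, 6e-05, -2e-05]]
```

Request:
{"api": "drive_tool", "payload": {"commands": [[[0.006, 0.003, 0, 0], [0.006, 0, 0, 0], [0, 0, 0, 0]]]}}

```text
time: 37.1
tool_pos: [0.544, -0.0314, 0.179]
ee_rot: [1.642, 1.03, 0.212]
wrist_force: [-0.4, 0.8, -1.6]
width: 0.0211
```

```bash
python3 -c "
from pin import *"
```

```text
tip vs guard slot: u -0.1 y -10.0 n -41.7 mm
F u -1.0 y 0.9 n -1.3
frac per mm u,y,n: [[7e-05, 0.00399, -0.00025], [2e-05, -0.00025, -0.00399], [-0.004, 7e-05, -2e-05]]
```

Request:
{"api": "drive_tool", "payload": {"commands": [[[0.012, 0, 0, 0], [0.012, 0, 0, 0], [0, 0, 0, 0]]]}}

```text
time: 37.4
tool_pos: [0.5471, -0.0307, 0.1737]
ee_rot: [1.642, 1.03, 0.212]
wrist_force: [0.5, -1.3, -0.4]
width: 0.0216
```

```bash
python3 -c "
from pin import *"
```

```text
tip vs guard slot: u 0.0 y -9.9 n -47.8 mm
F u -0.0 y -1.4 n -0.5
frac per mm u,y,n: [[7e-05, 0.00399, -0.00025], [2e-05, -0.00025, -0.00399], [-0.004, 7e-05, -3e-05]]
```

Running free. Collar should land at −54 mm.

Request:
{"api": "drive_tool", "payload": {"commands": [[[0.012, 0, 0, 0], [0.008, 0, 0, 0], [0, 0, 0, 0]]]}}

```text
time: 37.7
tool_pos: [0.5496, -0.0302, 0.1696]
ee_rot: [1.642, 1.03, 0.212]
wrist_force: [-0.1, 0.7, -1.8]
width: 0.0213
```

```bash
python3 -c "
from pin import *"
```

```text
tip vs guard slot: u 0.2 y -9.9 n -52.7 mm
F u -0.8 y 0.7 n -1.6
frac per mm u,y,n: [[7e-05, 0.00399, -0.00025], [2e-05, -0.00025, -0.00399], [-0.004, 7e-05, -2e-05]]
```

Request:
{"api": "drive_tool", "payload": {"commands": [[[0.004, 0, 0, 0], [0.003, 0, 0, 0], [0, 0, 0, 0]]]}}

```text
time: 38.0
tool_pos: [0.5503, -0.0301, 0.169]
ee_rot: [1.641, 1.029, 0.211]
wrist_force: [-4.8, -0.3, 2.7]
width: 0.0217
```

```bash
python3 -c "
from pin import *"
```

```text
tip vs guard slot: u 0.5 y -10.0 n -53.6 mm
F u -2.8 y 0.7 n 4.8
frac per mm u,y,n: [[7e-05, 0.00399, -0.00025], [2e-05, -0.00025, -0.00399], [-0.004, 7e-05, -2e-05]]
```

Request:
{"api": "drive_tool", "payload": {"commands": [[[0.003, 0, 0, 0], [0.001, 0, 0, 0], [0, 0, 0, 0]]]}}

```text
time: 38.3
tool_pos: [0.5504, -0.03, 0.169]
ee_rot: [1.64, 1.03, 0.211]
wrist_force: [-10.5, -0.4, 7.7]
width: 0.0215
```

```bash
python3 -c "
from pin import *"
```

```text
tip vs guard slot: u 0.6 y -10.0 n -53.7 mm
F u -5.2 y 1.7 n 11.8
frac per mm u,y,n: [[7e-05, 0.00399, -0.00025], [2e-05, -0.00025, -0.00399], [-0.004, 7e-05, -2e-05]]
```

Collar is firmly on the guard (12 N, no more travel). Ease off, release and back away.

Request:
{"api": "drive_tool", "payload": {"commands": [[[-0.004, 0, 0, 0], [0, 0, 0, 0]]]}}

```text
time: 38.5
tool_pos: [0.5504, -0.0301, 0.1691]
ee_rot: [1.641, 1.029, 0.211]
wrist_force: [-5.4, 0.0, 4.0]
width: 0.0215
```

Request:
{"api": "drive_tool", "payload": {"commands": [[[0, 0, 0, 0], [0, 0, 0, 0], [0, 0, 0, 0], [0, 0, 0, 0], [-0.06, 0, 0, 0], [-0.12, 0, 0, 0], [-0.18, 0, 0, 0], [-0.18, 0, 0, 0], [0, 0, 0, 0], [0, 0, 0, 0]]], "grip": 0.5}}

```text
time: 39.5
tool_pos: [0.4827, -0.0451, 0.2857]
ee_rot: [1.638, 1.027, 0.207]
wrist_force: [-0.5, 0.0, -1.4]
width: 0.0469
```

```bash
python3 snap.py 40 wrist scene top; python3 - <<'E'
import numpy as np,cv2
s=np.load("scene40.npz");cv2.imwrite("pics/s40.png",cv2.resize(s["pixels"][120:260,230:400,::-1],(728,600),interpolation=cv2.INTER_CUBIC))
s=np.load("wrist40.npz");cv2.imwrite("pics/w40.png",cv2.resize(s["pixels"][70:310,170:490,::-1],(800,600),interpolation=cv2.INTER_CUBIC))
E
```

```text
t 39.5 p [482.7 -45.1 285.7] w 46.9 F [-0.5  0.  -1.4] T [-0.04  0.17  0.04] q [-0.444 -0.457  1.77   0.325  1.39  -0.572]
x [ 0.507  0.107 -0.856] y [0.849 0.111 0.517] z [ 0.15  -0.988 -0.035]
```

View pics/w40.png

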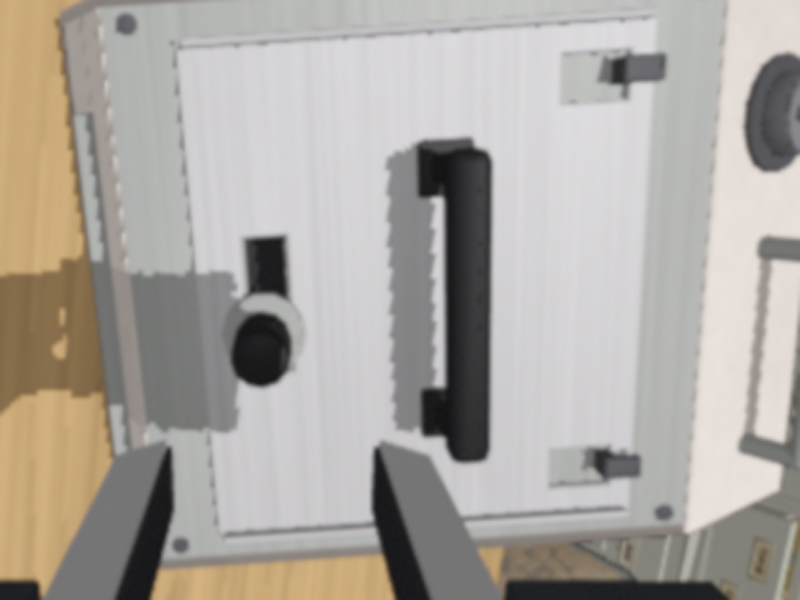

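View pics/s40.png

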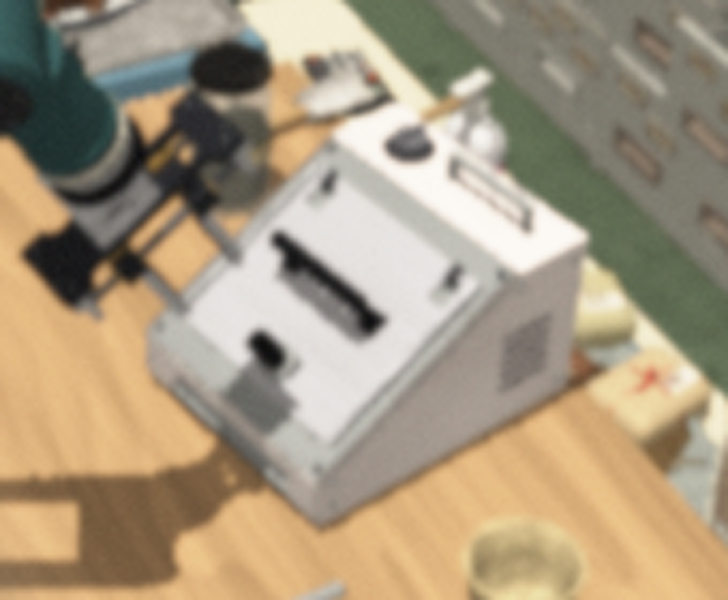

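Views show both lips over the plate edge (left (435,97), right (420,256) in full-image pixels) and the collar on the guard at (276,205). I check the collar height and the bystanders numerically.

```bash
python3 - <<'E'
from h import *
w=dict(np.load("wrist40.npz"));P=cloud(w)
g=lambda x,y:(int(170+x/2.5),int(70+y/2.5))
m=np.zeros(P.shape[:2],bool)
for (a,b,c,d) in((300,80,400,280),(510,120,620,420),(320,380,390,440)):
    u0,v0=g(a,b);u1,v1=g(c,d);m[v0:v1,u0:u1]=1
n,c,r,_=fit(P[m]);print("guard plane",n,r,"tilt",np.degrees(np.arccos(n[2])))
for nm,(x,y),k in(("knob top",(261,355),4),("collar top",(262,304),1),("collar r",(292,325),1),("collar l",(232,322),1),("collar r2",(297,345),0),("plate by collar",(320,330),2)):
    u,v=g(x,y);h=(P[v-k:v+k+1,u-k:u+k+1]@n-c)*1000;print(nm,np.round(np.nanmedian(h),1))
a=np.load("top0.npz")["pixels"].astype(int);b=np.load("top40.npz")["pixels"].astype(int)
d=abs(a-b).sum(2)
for nm,(u0,u1,v0,v1) in dict(jar=(185,220,138,172),mortar=(362,400,152,190),block=(355,408,208,240)).items(): print(nm,(d[v0:v1,u0:u1]>60).mean())
f=P[g(150,100)[1]:g(150,200)[1],g(140,100)[0]:g(170,100)[0]].reshape(-1,3);print("face below guard top",np.nanmedian(f@n-c)*1000)
for q in ((600,75),): pass
cv2.imwrite("pics/t40.png",cv2.resize(np.load("top40.npz")["pixels"][130:250,180:420,::-1],(800,400),interpolation=cv2.INTER_CUBIC))
E
```

```text
guard plane [-0.49062941 -0.10188408  0.86539148] 0.000484384755052213 tilt 30.072562398631682
knob top 46.8
collar top 6.4
collar r 7.8
collar l 6.3
collar r2 6.5
plate by collar 0.2
jar 0.0
mortar 0.0
block 0.05306603773584906
face below guard top -4.007622531674277
```

View pics/t40.png

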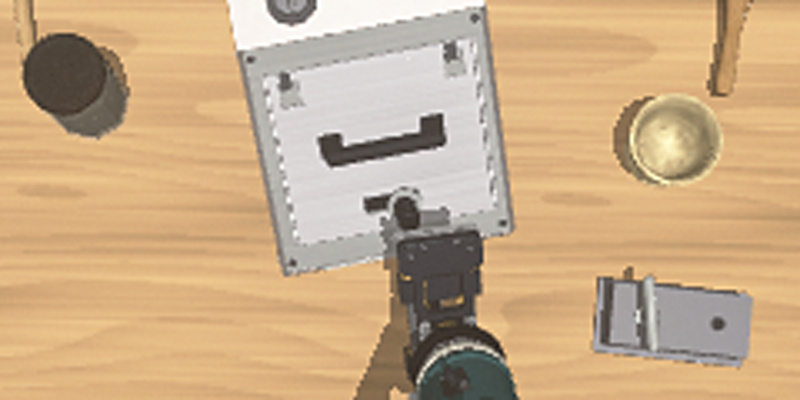

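```bash
python3 - <<'E'
from bench import robot
print(robot.close_job(), robot.get_obs()["time"])
E
```

```text
the job is handed in; nothing more can be done
the job is handed in; nothing more can be done
```

The guard is hung on both hooks and fully down, and the lock pin is home with its collar on the guard. I handed the job in at about 40 s of the 64 s allowed.

- **How the tilt was made:** the moves only give yaw. I pushed the tool against the outer reach limit for the 30° tilt and against the inner limit to make it vertical again, in free air each time.
- **Guard:** I lowered it over the hooks 15 mm upslope and slid it down to the stems, stopping at about 13 N. The last pictures show both lips over the plate edge. The plate top reads 4.0 mm above the face, at a 30.1° slope.
- **Pin:** the disc was felt at 36 mm depth with about 5–7 N. There was no hole towards +y; it was about 10 mm to −y. The pin went in without resistance until the collar met the guard, where I pressed to about 12 N and let go.
- **Pin checks:** the collar top reads 6.4 mm above the guard (nominal 6) and the knob top 46.8 mm (nominal 46), which is within depth noise. One noisy collar pixel read 7.8 mm.
- **Bystanders:** the jar and mortar pixels are unchanged. The blade key and block look unmoved, though I did not measure them; 5% of the block's pixels changed, as the removed pin would explain.
- **Disagreements:** camera positions for the hooks differed from the felt stops by about 2–3 mm, so I corrected on the hook seen through the left eye and on contact. That eye view differed from the camera estimate by about 5–6 mm along the slope.

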